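Take the brass drill bush out of the pinned keeper jig and close it up again

ROBOT

A 6-joint arm with a two-finger parallel gripper is mounted at the origin on a cart in front of the work surface, level with it; the furniture and walls round the work are solid. World frame = base frame: x ahead of the robot, y to its left, z up, the work surface at z = 0. Lengths are in m, angles in rad, forces in N, time in s.
With the tool pointing down it reaches from about 0.35 to 0.875 m from the base axis. Payload 15.5 kg.
Tool frame: the origin (TCP) lies at the very end of the fingers, on their centre line; the grasp point (between the pads) lies bot.tcp_to_grasp behind it (bot.tcp_to_grasp is the distance from the TCP to the grasp point, in m); z points along the fingers, y is the line along which they close (so a half turn about z gives the same grasp; the last joint's range is limited). The gripper opens to 85 mm and grips with 20 to 120 N. Pads are 22 mm wide; open, the fingers measure 114 mm over their backs; the gripper's body (76 mm by 85 mm) begins 54 mm behind the grasp point. The pads swing forward as they close: fully open they stand 13 mm farther back than shut.
Start: joints at [1.236, 0.494, 1.345, -0, 1.302, -0.096], TCP at [0.148, 0.607, 0.194] pointing down, gripper open.
Joint ranges: [-2.91, 2.91], [-0.82, 2.16], [0.22, 2.67], [-1.22, 4.37], [0.12, 2.79], [-3.08, 3.08]. Speed limits (rad/s): [1.89, 1.89, 2.57, 3.01, 3.01, 3.01].

INTERFACE

Orientations are given as a unit quaternion [x, y, z, w].
In Python, from bench import bot gives the robot as it stands.
- The arm moves only by the tool step_arm, never from a script. Its argument "commands" is a list of rows, each an object with "offset": the shift along the tool's x, y, z in mm, a list of three; "roll": the turn about the tool's z in rad; "grip": the closure, from -1 (fully open) to 1 (shut). A call has 1 to 5 rows; each row is the pose to reach, as a shift and turn from the pose commanded when the call began, along the tool's axes at that moment; what a row does not reach only later rows make up. A row lasts 1/10 s, in which the tool goes at most 50 mm and 8.59 degrees, less where a joint would pass 70% of its speed; a pose out of reach is approached as far as the arm can. A call with a gripper value outside its range is refused whole. The fingers move at their own pace and stop on an object; "newtons" is the grip in N (left out, the last holds). Time passes only in rows, so rows that repeat a pose let the fingers close. It gives the time, the measured TCP pose, the force, the opening and the grip force at its end, in the units of the state.
- bot.get_state(): the state, without advancing time (a new reading comes with each control period).
- bot.read_camera(name): name is "scene" or "top" or "wrist"; returns a dict with "frame" (480x640x3 uint8, red, green, blue), "depth" (480x640 float32, m along the optical axis (not along the pixel's ray), 0 where there is no reading), "fx", "fy", "cx", "cy" (pixels), "R" (3x3) and "t" (3): a world point X has camera coordinates R X + t. Camera axes: x right, y down, z forward; pixel columns grow to the right and rows downward; lengths in m; the calibration is good to about 2 mm. A picture is of the moment at which its call begins.
- bot.sign_off(): hands the job in; it is judged then, once.
The state is a dict: "clock": time; "joints": joint angles; "qvel": joint speeds; "joint_efforts": joint torques, N m; "tcp_pos": TCP position; "eef_rot": TCP orientation; "ft_force": force on the tool from outside, world axes, zero at the start; "torque": the same for the moment, N m; "opening": finger opening in m; "finger_force": force on a finger pad.
Only numpy, scipy, OpenCV 4.12 (cv2) and the standard library are available. Lean on these libraries where they do the work, as an engineer would, in place of code of your own. Each camera call takes 0.05 s, during which the arm holds its last target. There are 200 camera calls.

TASK

Fetch the brass drill bush out of the blue jig and stand it upright in the yellow tray, leaving the dark steel bush in its nest. To get at it, first put the red ring weight aside flat on the black pad, then lift the pinned cover off the jig and lay it flat on the green mat. When the brass bush is in the tray, put the cover back fully down on both dowel pins and lay the ring weight flat on the cover again, round its handle.

Things in the scene. Friction and masses are not known exactly. Their poses are not given: they have to be found in the camera images.
- jig: Fixed blue base 84 (x) x 204 (y) x 12 mm. At y = +-80 mm steel posts, 22 mm diameter, shoulders 40 mm above the table (they carry the cover); on each a 10 mm dowel pin rises 24 mm more, its top 11 mm tapering to 3 mm. At y = +-50 mm the bush nests: round recesses 27 mm wide, floor 8 mm above the table. Origin: centre of the underside, at table level; y along the row of posts and nests, z up.
- mat: Fixed green mat, 100 (x) x 210 (y) x 3 mm, lying flat on the table, where the cover is laid aside. Origin: centre of its underside; y is its long side.
- pad: Fixed black square pad, 90 x 90 x 3 mm, lying flat on the table, where the weight is put aside. Origin: centre of its underside.
- tray: Fixed shallow yellow open tray, 100 x 100 mm outside, 22 mm high, walls and floor 4 mm thick. Origin: centre of its underside.
- weight_center (a point): Loose red ring weight, 64 mm outside diameter, 36 mm bore, 26 mm high, 0.35 to 0.55 kg. It starts on the cover round the cover's handle, its underside 48 mm above the table. Take it across its outside from above; the handle rises 12 mm above its top. Point: its centre, on the axis, half-way up; z is its axis.
- cover_grip (a point): Loose aluminium cover, flat plate 80 (x) x 190 (y) x 8 mm, about 0.3 kg, black handle bar upright in the middle: 12 (x) x 18 (y) mm, 38 high. 14 mm holes at y = +-80 mm fit the pins, either way round; 37 mm windows at y = +-50 show the bushes. Starts seated, underside 40 mm above the table. Point: handle centre, 27 mm above the plate's underside; grip along x; y: long side, z: up.
- brass_bush_center (a point): Loose brass-yellow headed drill bush, 30 mm high, 0.09 kg: body 24 mm diameter, 18 high, above it a head 30 mm diameter, 12 high, dark bore. Stands in one nest of the jig, top 38 mm above the table, just below the seated cover. With the cover off, take the head from above, fingers closing along the jig's x. Point: its centre, half-way up; z is its axis.
- steel_bush_center (a point): Loose dark steel headed drill bush of the same shape and size, in the other nest; it stays there. Point: its centre, half-way up.
There are look-alikes about, which are no part of the job. Of the things that look like the part that bears weight_center, the smaller one is meant.

How it is judged:
On the way, in this order (a step that is already met when the one before it is completed fails the run):
1. the ring weight lies flat on the pad, the cover still seated on the jig (x of weight_center in the frame of pad between -0.045 and 0.045 m and y of weight_center in the frame of pad between -0.045 and 0.045 m and height (world z) of weight_center between 0.01 and 0.021 m and angle between weight_center's own z axis and vertical below 0.06 rad and horizontal distance between cover_grip and jig below 0.005 m and angle between the y axis of cover_grip and the y axis of jig, either way round below 0.05 rad and angle between cover_grip's own z axis and vertical below 0.03 rad and z of cover_grip in the frame of jig between 0.062 and 0.0705 m), for 0.2 s.
2. the cover lies flat on the mat, the weight still on the pad (x of weight_center in the frame of pad between -0.045 and 0.045 m and y of weight_center in the frame of pad between -0.045 and 0.045 m and height (world z) of weight_center between 0.01 and 0.021 m and angle between each of weight_center, cover_grip's own z axis and vertical below 0.06 rad and x of cover_grip in the frame of mat between -0.04 and 0.04 m and y of cover_grip in the frame of mat between -0.06 and 0.06 m and height (world z) of cover_grip between 0.024 and 0.035 m), for 0.2 s.
3. the brass bush stands upright in the tray, cover still on the mat and weight on the pad (all of step 2 and x of brass_bush_center in the frame of tray between -0.042 and 0.042 m and y of brass_bush_center in the frame of tray between -0.042 and 0.042 m and height (world z) of brass_bush_center between 0.014 and 0.024 m and angle between brass_bush_center's own z axis and vertical below 0.15 rad), for 0.2 s.
4. the cover is seated on both pins again, the brass bush in the tray (horizontal distance between cover_grip and jig below 0.005 m and angle between the y axis of cover_grip and the y axis of jig, either way round below 0.05 rad and angle between cover_grip's own z axis and vertical below 0.03 rad and z of cover_grip in the frame of jig between 0.062 and 0.0705 m and x of brass_bush_center in the frame of tray between -0.042 and 0.042 m and y of brass_bush_center in the frame of tray between -0.042 and 0.042 m and height (world z) of brass_bush_center between 0.014 and 0.024 m and angle between brass_bush_center's own z axis and vertical below 0.15 rad), for 0.2 s.
At the end, for the whole second after the job is handed in: Cover level and seated on both pins (within 5 mm of the jig centre, 3.5 mm of seat height); ring weight flat on it round the handle (13 mm); brass bush upright on the tray floor; steel bush upright, within 12 mm of its start (all of step 4 and horizontal distance between weight_center and cover_grip below 0.013 m and angle between weight_center's own z axis and vertical below 0.06 rad and z of weight_center in the frame of jig between 0.056 and 0.065 m and distance of steel_bush_center from where it was at the start of the episode below 0.012 m and angle between steel_bush_center's own z axis and vertical below 0.15 rad); the robot touches nothing.
It fails at once if the dark steel bush is taken out of its nest or knocked out of place (distance of steel_bush_center from where it was at the start of the episode above 0.025 m).
It also fails if it takes over 136 s, if anything falls off the work surface, if the arm or the gripper's body presses on something with over 40 N, if the wrist force passes 120 N, or if a joint passes its speed limit or range.

## Working session

There is one attempt and no reset: what is moved stays moved. The work goes in short steps, Python scripts to look and compute and a tool call to move; the robot and the scene stay as the last step left them, time stands still between calls to the robot, and variables do not carry over. Pictures are saved under pics/ and viewed, at most 14 in all, crops included, and the job is handed in when it is done.

Besides the shell and the picture viewer there is one more tool, called after "Emit:" by a JSON object that holds its "api" and its "payload", one argument or row to a line. step_arm: Moves the arm, as the interface text tells. Its arguments: {"type":"object","properties":{"commands":{"type":"array","items":{"type":"object","properties":{"offset":{"type":"array","items":{"type":"number"}},"roll":{"type":"number"},"grip":{"type":"number"}}}},"newtons":{"type":"number"}},"required":["commands"]}

```bash
mkdir -p pics; ls; cat > h.py <<'E'
import numpy as np, cv2
from bench import bot
def cam(n, save=None):
    c=bot.read_camera(n)
    if save: cv2.imwrite(f'pics/{save}.png', cv2.cvtColor(c['frame'],cv2.COLOR_RGB2BGR))
    return c
def cast(c,uv,z):
    uv=np.atleast_2d(np.float64(uv)); d=np.c_[(uv[:,0]-c['cx'])/c['fx'],(uv[:,1]-c['cy'])/c['fy'],np.ones(len(uv))]
    R=np.array(c['R']);t=np.array(c['t']); o=-R.T@t; D=d@R
    return o+D*((z-o[2])/D[:,2])[:,None]
def cloud(c):
    v,u=np.mgrid[0:480,0:640]; z=c['depth']
    P=np.stack([(u-c['cx'])/c['fx']*z,(v-c['cy'])/c['fy']*z,z],-1)
    return (P-np.array(c['t']))@np.array(c['R'])
E
python3 - <<'E'
from h import *
for n in ('top','scene'):
    c=cam(n,n+'0'); print(n,c['fx'],np.round(-np.array(c['R']).T@c['t'],3))
s=bot.get_state(); print(s, bot.tcp_to_grasp)
E
```

```text
pics
top 502.35800874588915 [0.277 0.141 1.409]
scene 619.5177379250194 [-1.091 -0.317  1.463]
{'clock': 0.1, 'joints': array([ 1.23648917e+00,  4.94144058e-01,  1.34605131e+00,  3.31801055e-05,
        1.30251019e+00, -9.55161320e-02]), 'qvel': array([ 0.00086294,  0.0006573 , -0.00187415,  0.0007229 , -0.00123459,
        0.00093812]), 'joint_efforts': array([ 2.04429947e-03, -8.83595037e+01, -3.84558427e+01,  5.22684377e-05,
        5.38689943e-03,  4.01711270e-05]), 'tcp_pos': array([0.1477068 , 0.60692594, 0.19315165]), 'eef_rot': array([ 1.19116403e-01,  9.92880140e-01, -5.40240487e-04, -1.34295849e-04]), 'ft_force': array([ 0.74888993, -0.13723826,  0.88793307]), 'torque': array([ 0.0014885 ,  0.02268416, -0.02245356]), 'finger_force': 0.0, 'opening': 0.0854519849856715} 0.0187
```

View pics/top0.png

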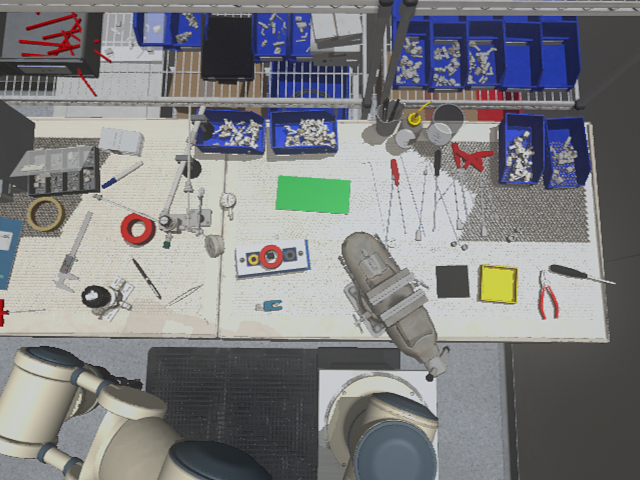

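View pics/scene0.png

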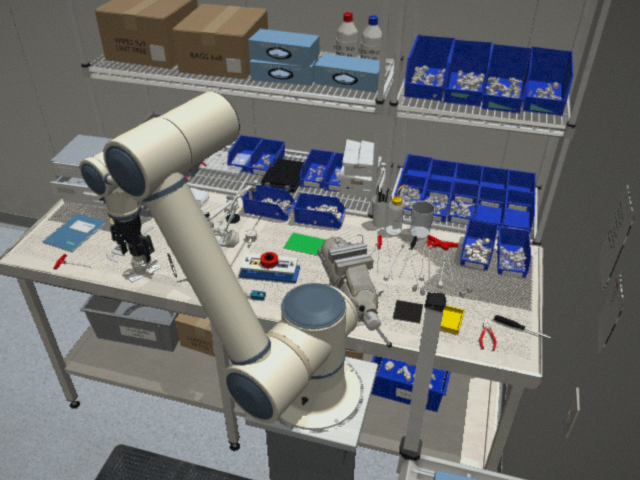

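The top view shows the jig with cover and red ring at (271,257), brass on the left (253,259) and steel on the right (290,255). The mat is at (313,195), the pad at (452,281) and the tray at (498,284). The larger red ring at (138,229) is a decoy, and the vise at (390,300) stands in between. The scene view agrees.

```bash
python3 - <<'E'
from h import *
c=cam('top'); f=c['frame']; hsv=cv2.cvtColor(f,cv2.COLOR_RGB2HSV); P=cloud(c)
def blob(lo,hi,box,z,name,flat=True):
    m=cv2.inRange(hsv,lo,hi); k=np.zeros_like(m); x0,y0,x1,y1=box; k[y0:y1,x0:x1]=m[y0:y1,x0:x1]
    n,l,st,ce=cv2.connectedComponentsWithStats(k); i=1+st[1:,4].argmax()
    pts=np.argwhere(l==i)[:,::-1]
    h,_=cv2.findContours((l==i).astype(np.uint8),0,1); W=cast(c,cv2.convexHull(h[0])[:,0],z)[:,:2]*1000
    r=cv2.minAreaRect(W.astype(np.float32)); print(name,st[i],'rect',np.round(r[0],1),np.round(r[1],1),round(r[2],1),'median z',np.round(np.median(P[pts[:,1],pts[:,0],2]),3))
blob((40,100,60),(80,255,255),(260,160,370,230),.003,'mat')
blob((0,0,0),(180,255,90),(425,255,473,305),.003,'pad')
blob((22,100,100),(35,255,255),(470,250,530,315),.022,'tray')
blob((0,120,90),(10,255,255),(250,235,300,280),.074,'ring')
blob((100,100,60),(125,255,255),(225,225,325,285),.012,'jigbase')
blob((0,0,150),(180,60,255),(234,236,312,275),.048,'cover')
blob((15,80,80),(35,255,255),(240,245,265,270),.038,'brass')
# heights map
H=P[:,:,2]
v=H[230:380,340:450]; print('vise zmax',np.percentile(v[v<.5],[50,90,99,100]))
idx=np.argwhere((H>.03)&(H<.6)); m=(H>.03)&(H<.6)
for y in (-.5,-.4,-.3,-.2,-.1,0,.1,.2,.3,.4,.5,.6,.7):
    print(y,[ (x,round(float(np.max(np.where((abs(P[:,:,0]-x)<.05)&(abs(P[:,:,1]-y)<.05),H,-1))),2)) for x in (.3,.4,.5,.6,.7,.8,.9)])
print(cast(c,[[230,100],[430,376]],.1))
E
```

```text
mat [ 276  176   74   38 2398] rect [638.3 183.1] [207.3  98.7] 86.5 median z 0.003
pad [436 266  33  32 977] rect [ 392.1 -209.9] [86.8 87.3] 1.5 median z 0.003
tray [ 479  264   39   39 1248] rect [ 386.5 -332.9] [102.3  99.7] 84.9 median z 0.005
ring [259 245  24  23 283] rect [448.6 291.5] [59.4 61.7] 0.6 median z 0.074
jigbase [304 244   6  25  51] rect [457.8 197.4] [67.8 14. ] 0.6 median z 0.011
cover [ 234  236   78   39 1869] rect [455.  289.8] [104.6 212.2] 0.6 median z 0.046
brass [248 254  11  11  75] rect [443.  342.1] [27.7 27. ] 46.2 median z 0.038
vise zmax [0.00566764 0.23346486 0.25534267 0.26174635]
-0.5 [(0.3, 0.02), (0.4, 0.03), (0.5, 0.01), (0.6, 0.01), (0.7, 0.08), (0.8, 0.08), (0.9, 0.46)]
-0.4 [(0.3, 0.03), (0.4, 0.03), (0.5, 0.03), (0.6, 0.01), (0.7, 0.07), (0.8, 0.08), (0.9, 0.46)]
-0.3 [(0.3, 0.03), (0.4, 0.03), (0.5, 0.04), (0.6, 0.03), (0.7, 0.08), (0.8, 0.08), (0.9, 0.46)]
-0.2 [(0.3, 0.01), (0.4, 0.01), (0.5, 0.04), (0.6, 0.05), (0.7, 0.06), (0.8, 0.13), (0.9, 0.46)]
-0.1 [(0.3, 0.26), (0.4, 0.26), (0.5, 0.04), (0.6, 0.03), (0.7, 0.04), (0.8, 0.21), (0
[... 154 characters left out ...]
 0.01), (0.7, 0.01), (0.8, 0.08), (0.9, 0.46)]
0.2 [(0.3, 0.01), (0.4, 0.06), (0.5, 0.07), (0.6, 0.01), (0.7, 0.01), (0.8, 0.08), (0.9, 0.46)]
0.3 [(0.3, 0.03), (0.4, 0.09), (0.5, 0.09), (0.6, 0.01), (0.7, 0.01), (0.8, 0.08), (0.9, 0.46)]
0.4 [(0.3, 0.01), (0.4, 0.13), (0.5, 0.14), (0.6, 0.04), (0.7, 0.01), (0.8, 0.08), (0.9, 0.46)]
0.5 [(0.3, 0.02), (0.4, 0.1), (0.5, 0.17), (0.6, 0.17), (0.7, 0.12), (0.8, 0.12), (0.9, 0.46)]
0.6 [(0.3, 0.02), (0.4, 0.02), (0.5, 0.17), (0.6, 0.11), (0.7, 0.11), (0.8, 0.01), (0.9, 0.46)]
0.7 [(0.3, 0.14), (0.4, 0.14), (0.5, 0.05), (0.6, 0.09), (0.7, 0.05), (0.8, 0.05), (0.9, 0.46)]
[[ 0.87959596  0.41371403  0.1       ]
 [ 0.14462665 -0.12279229  0.1       ]]
```

Emit:
{"api": "step_arm", "payload": {
  "commands": [
    {"offset":[-180,-120,-60],"roll":0,"grip":-1},
    {"offset":[-180,-120,-60],"roll":0,"grip":-1},
    {"offset":[-180,-120,-60],"roll":0,"grip":-1},
    {"offset":[-180,-120,-60],"roll":0,"grip":-1},
    {"offset":[-180,-120,-60],"roll":0,"grip":-1}
  ]
}}

```text
clock: 0.65
tcp_pos: [0.2964, 0.4457, 0.2547]
eef_rot: [0.12, 0.993, 0.0, 0.0]
ft_force: [-0.2, 0.5, -0.1]
opening: 0.0855
finger_force: 0.0
```

Emit:
{"api": "step_arm", "payload": {
  "commands": [
    {"offset":[-180,-120,0],"roll":0.6,"grip":-1},
    {"offset":[-180,-120,0],"roll":0.6,"grip":-1},
    {"offset":[-180,-120,0],"roll":0.6,"grip":-1},
    {"offset":[-180,-120,0],"roll":0.6,"grip":-1},
    {"offset":[-180,-120,0],"roll":0.6,"grip":-1}
  ]
}}

```text
clock: 1.15
tcp_pos: [0.4433, 0.2857, 0.2536]
eef_rot: [0.411, 0.912, -0.0, 0.0]
ft_force: [0.2, 0.6, 0.4]
opening: 0.0856
finger_force: 0.0
```

Emit:
{"api": "step_arm", "payload": {
  "commands": [
    {"offset":[0,0,0],"roll":0.6,"grip":-1},
    {"offset":[0,0,0],"roll":0.6,"grip":-1},
    {"offset":[0,0,0],"roll":0.6,"grip":-1},
    {"offset":[0,0,0],"roll":0.6,"grip":-1},
    {"offset":[0,0,0],"roll":0.6,"grip":-1}
  ]
}}

```text
clock: 1.65
tcp_pos: [0.4407, 0.2888, 0.2535]
eef_rot: [0.66, 0.751, -0.0, -0.0]
ft_force: [-0.2, -0.3, -0.4]
opening: 0.0857
finger_force: 0.0
```

```bash
cat >> h.py <<'E'
def go(x,y,z,yaw=None):
    "tool-frame offset (mm) and roll to world target; yaw = world angle (deg) of tool y"
    s=bot.get_state(); q=s['eef_rot']; from scipy.spatial.transform import Rotation as Ro
    R=Ro.from_quat(q).as_matrix(); o=R.T@(np.array([x,y,z])-s['tcp_pos'])*1000
    ya=np.degrees(np.arctan2(R[1,1],R[0,1])); r=0 if yaw is None else -((np.radians(yaw-ya)+np.pi/2)%np.pi-np.pi/2)
    print('go',np.round(o,1),'roll',round(r,3),'yaw now',round(ya,2)); return o,r
def comps(c,lo,hi,amin=80,box=None):
    m=cv2.inRange(cv2.cvtColor(c['frame'],cv2.COLOR_RGB2HSV),lo,hi)
    if box: k=np.zeros_like(m); x0,y0,x1,y1=box; k[y0:y1,x0:x1]=m[y0:y1,x0:x1]; m=k
    cs=[k for k in cv2.findContours(m,0,1)[0] if cv2.contourArea(k)>amin]
    return sorted(cs,key=cv2.contourArea,reverse=True)
E
python3 - <<'E'
from h import *
c=cam('wrist','w1'); P=cloud(c); print(np.round(-np.array(c['R']).T@c['t'],3))
for nm,lo,hi,z in (('red',(0,120,70),(10,255,255),.074),('yel',(15,80,60),(35,255,255),.038),('blue',(100,100,50),(125,255,255),.012)):
    for k in comps(c,lo,hi):
        W=cast(c,cv2.convexHull(k)[:,0],z)[:,:2]*1000; e=cv2.minEnclosingCircle(W.astype(np.float32)); r=cv2.minAreaRect(W.astype(np.float32))
        print(nm,np.round(cv2.boundingRect(k)),np.round(e[0],1),round(e[1],1),np.round(r[0],1),np.round(r[1],1),round(r[2],1))
E
```

```text
[0.432 0.356 0.434]
red [299 167  61  61] [448.7 290.8] 31.5 [448.9 290.9] [61.5 62.1] 7.4
yel [317 132  28  28] [444.6 341.3] 14.8 [444.5 341. ] [28.6 28.8] 52.2
blue [545 216  95 134] [796.5 210.5] 95.4 [801.1 207.8] [ 91.2 181.8] 3.2
blue [314 128  34  35] [445.1 340.7] 25.8 [445.4 340.5] [38.3 38.1] 7.4
blue [598 169  42  34] [796.1 334.2] 28.1 [792.3 332.7] [47.5 40.4] 21.0
blue [626 265  14  16] [848.  233.2] 11.6 [848. 234.] [16.  21.2] 14.1
blue [293  97  75   4] [437.9 390. ] 41.2 [437.8 390.6] [82.4  3.1] 7.4
```

View pics/w1.png

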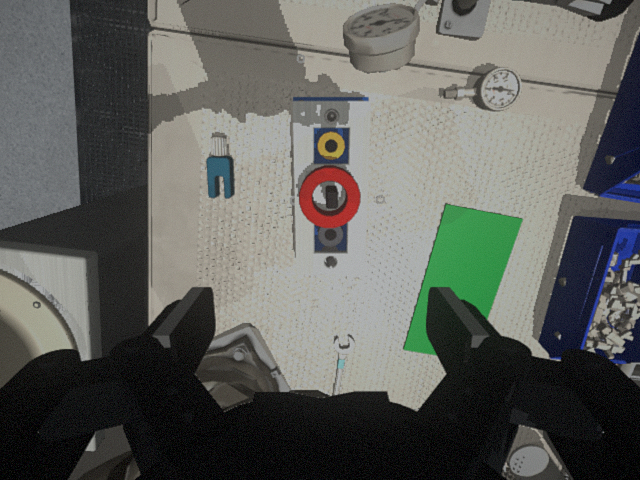

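The wrist view shows the ring at (330,197) round the black handle, the brass bush at (331,146), the steel bush at (330,235), and the dowel pins at (331,116) and (330,262). The mat is at (463,279). The cover is aligned with the image columns.

```bash
python3 -c "
from h import *
go(.4488,.2909,.100,7.4)"
```

```text
go [  0.9   8.3 153.6] roll 0.006 yaw now 7.75
```

Emit:
{"api": "step_arm", "payload": {
  "commands": [
    {"offset":[1,8.5,50],"roll":0.006,"grip":-1},
    {"offset":[1,8.5,100],"roll":0.006,"grip":-1},
    {"offset":[1,8.5,150],"roll":0.006,"grip":-1},
    {"offset":[1,8.5,175],"roll":0.006,"grip":-1},
    {"offset":[1,8.5,185],"roll":0.006,"grip":-1}
  ]
}}

```text
clock: 2.2
tcp_pos: [0.4476, 0.2903, 0.0661]
eef_rot: [0.659, 0.752, -0.002, -0.001]
ft_force: [0.5, 0.3, -0.0]
opening: 0.0853
finger_force: 0.0
```

Emit:
{"api": "step_arm", "payload": {
  "commands": [
    {"offset":[0,0,8],"roll":0,"grip":-1},
    {"offset":[0,0,14],"roll":0,"grip":-1},
    {"offset":[0,0,20],"roll":0,"grip":-1},
    {"offset":[0,0,22],"roll":0,"grip":-1},
    {"offset":[0,0,22],"roll":0,"grip":-1}
  ]
}}

```text
clock: 2.7
tcp_pos: [0.4493, 0.2911, 0.047]
eef_rot: [0.661, 0.75, 0.0, 0.0]
ft_force: [-0.6, -0.8, 0.1]
opening: 0.0854
finger_force: 0.0
```

Emit:
{"api": "step_arm", "payload": {
  "commands": [
    {"offset":[0,0,0],"grip":1},
    {"offset":[0,0,0],"grip":1},
    {"offset":[0,0,0],"grip":1},
    {"offset":[0,0,0],"grip":1},
    {"offset":[0,0,0],"grip":1}
  ],
  "newtons": 50
}}

```text
invalid input at $.commands[0]: expected keys offset, roll, grip
```

Emit:
{"api": "step_arm", "payload": {
  "commands": [
    {"offset":[0,0,-5],"grip":1},
    {"offset":[0,0,-15],"grip":1},
    {"offset":[0,0,-25],"grip":1},
    {"offset":[0,0,-40],"grip":1},
    {"offset":[0,0,-40],"grip":1}
  ]
}}

```text
invalid input at $.commands[0]: expected keys offset, roll, grip
```

Emit:
{"api": "step_arm", "payload": {
  "commands": [
    {"offset":[0,0,0],"roll":0,"grip":1},
    {"offset":[0,0,0],"roll":0,"grip":1},
    {"offset":[0,0,0],"roll":0,"grip":1},
    {"offset":[0,0,0],"roll":0,"grip":1},
    {"offset":[0,0,0],"roll":0,"grip":1}
  ],
  "newtons": 50
}}

```text
clock: 3.2
tcp_pos: [0.4493, 0.2911, 0.0468]
eef_rot: [0.661, 0.75, 0.0, 0.0]
ft_force: [1.5, -0.5, 1.2]
opening: 0.0121
finger_force: 1.4
```

Emit:
{"api": "step_arm", "payload": {
  "commands": [
    {"offset":[0,0,-5],"roll":0,"grip":1},
    {"offset":[0,0,-12],"roll":0,"grip":1},
    {"offset":[0,0,-20],"roll":0,"grip":1},
    {"offset":[0,0,-30],"roll":0,"grip":1},
    {"offset":[0,0,-30],"roll":0,"grip":1}
  ]
}}

```text
clock: 3.7
tcp_pos: [0.4499, 0.2914, 0.0782]
eef_rot: [0.661, 0.75, 0.001, 0.0]
ft_force: [0.4, 0.3, -6.8]
opening: 0.0083
finger_force: 48.7
```

```bash
python3 - <<'E'
from h import *
c=cam('wrist','w2'); P=cloud(c)
for v in range(250,470,30): print(v,[round(float(P[v,u,2])*1000) for u in range(240,420,15)])
s=bot.get_state(); print(s['ft_force'],s['opening'],s['finger_force'])
E
```

```text
250 [0, 77, 103, 104, 78, 87, 87, 107, 107, 106, 82, 1]
280 [-1, 103, 103, 91, 126, 116, 117, 127, 107, 106, 82, -1]
310 [-1, 78, 104, 144, 152, 98, 100, 151, 144, 106, 81, 0]
340 [163, 170, 170, 170, 163, 106, 106, 171, 171, 170, 163, 168]
370 [189, 190, 189, 190, 162, 77, 78, 177, 191, 190, 190, 171]
400 [199, 198, 200, 200, 191, 190, 191, 191, 200, 200, 199, 201]
430 [210, 209, 210, 201, 201, 200, 200, 201, 207, 209, 208, 209]
460 [215, 214, 216, 207, 207, 207, 207, 208, 208, 215, 215, 216]
[-0.2157722  -0.05733041 -7.95653824] 0.008744158820696596 48.641712041571736
```

View pics/w2.png

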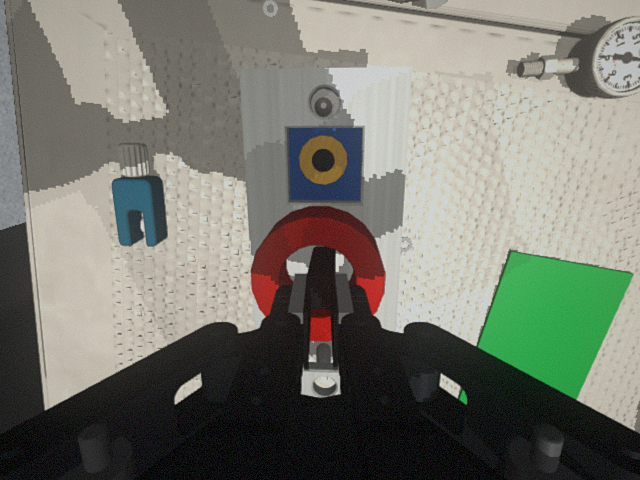

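The fingers closed over the ring onto the handle, so the ring at (318,265) and the cover both came up about 30 mm. I'll lower straight back onto the pins, release, and then grip lower on the ring.

Emit:
{"api": "step_arm", "payload": {
  "commands": [
    {"offset":[0,0,8],"roll":0,"grip":1},
    {"offset":[0,0,16],"roll":0,"grip":1},
    {"offset":[0,0,24],"roll":0,"grip":1},
    {"offset":[0,0,30],"roll":0,"grip":1},
    {"offset":[0,0,30],"roll":0,"grip":1}
  ]
}}

```text
clock: 4.25
tcp_pos: [0.4502, 0.291, 0.0466]
eef_rot: [0.661, 0.75, 0.001, 0.001]
ft_force: [0.4, -3.7, 6.4]
opening: 0.0089
finger_force: 52.1
```

```bash
python3 - <<'E'
from h import *
c=cam('wrist'); P=cloud(c)
# plate around brass window, both sides
print([[v,u,round(float(P[v,u,2])*1000,1)] for v,u in ((90,270),(120,260),(160,265),(200,265),(90,380),(160,385))])
s=bot.get_state(); print(s['ft_force'],s['torque'],s['tcp_pos'],s['opening'],s['finger_force'])
E
```

```text
[[90, 270, 47.3], [120, 260, 47.6], [160, 265, 47.5], [200, 265, 46.8], [90, 380, 48.8], [160, 385, 47.8]]
[ 0.52599328 -3.89835062  5.86165606] [-0.59649946 -0.08986791  0.03507716] [0.44991539 0.29100689 0.04666154] 0.008267290026803376 51.6519564203918
```

```bash
python3 - <<'E'
from h import *
c=cam('wrist'); P=cloud(c)*1000; f=c['frame']
for v in range(240,345,8): print(v,[(u,int(P[v,u,2]),int(f[v,u].max()),int(f[v,u,0])-int(f[v,u,1])>40) for u in range(262,382,8)])
cv2.imwrite('pics/w3.png',cv2.cvtColor(cv2.resize(f[190:400,230:410],None,fx=3,fy=2.8),cv2.COLOR_RGB2BGR))
E
```

```text
240 [(262, 58, 79, False), (270, 73, 109, True), (278, 74, 107, True), (286, 73, 104, True), (294, 74, 103, True), (302, 73, 103, True), (310, 73, 103, True), (318, 73, 104, True), (326, 73, 103, True), (334, 73, 103, True), (342, 74, 103, True), (350, 73, 105, True), (358, 74, 106, True), (366, 73, 109, True), (374, 48, 214, False)]
248 [(262, 74, 105, True), (270, 74, 105, True), (278, 72, 106, True), (286, 74, 104, True), (294, 74, 102, True), (302, 48, 108, False), (310, 47, 112, False), (318, 52, 24, False), (326, 52, 29, False), (334, 72, 101, True), (342, 74, 100, True), (350, 74, 108, True), (358, 74, 107, True), (366, 74, 107, True), (374, 74, 80, True)]
256 [(262, 73, 105, True), (270, 73, 106, True), (278, 73, 100, True), (286, 73, 101, True), (294, 47, 119, False), (302, 47, 116, False), (310, 61, 37, False), (318, 65, 38, False), (326, 63, 29, False), (334, 49, 217, False), (342, 48, 207, False), (350, 73, 101, True), (358, 74, 103, True), (366, 74, 106, True), (374, 73, 107, True)]
264 [(262, 73, 103, True), (270, 72, 108, True), (278, 74, 103, True), (286, 47, 207, Fal
[... 2980 characters left out ...]
alse)]
336 [(262, 137, 32, False), (270, 136, 23, False), (278, 136, 35, False), (286, 137, 26, False), (294, 135, 20, False), (302, 127, 26, False), (310, 74, 146, True), (318, 73, 171, True), (326, 74, 170, True), (334, 120, 31, False), (342, 133, 30, False), (350, 137, 23, False), (358, 137, 30, False), (366, 137, 35, False), (374, 136, 31, False)]
344 [(262, 140, 36, False), (270, 141, 33, False), (278, 140, 32, False), (286, 140, 23, False), (294, 140, 28, False), (302, 127, 26, False), (310, 38, 86, False), (318, 38, 84, False), (326, 37, 86, False), (334, 121, 32, False), (342, 134, 25, False), (350, 141, 25, False), (358, 141, 33, False), (366, 140, 25, False), (374, 140, 23, False)]
```

View pics/w3.png

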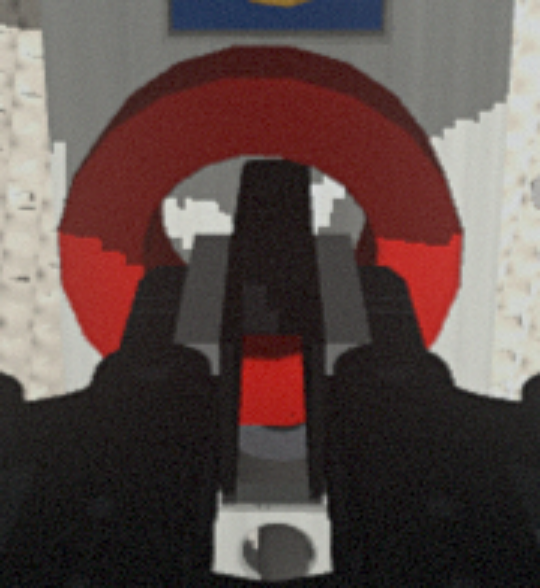

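```bash
python3 - <<'E'
from h import *
c=cam('wrist'); P=cloud(c)*1000; print(c['fx'],c['t'],np.round(-np.array(c['R']).T@c['t'],4)*1000,np.round(np.array(c['R']),3).tolist())
for u in (296,302,344):
  for v in (272,274,276,278,280,290,300,312,318): print(u,v,np.round(P[v,u]).astype(int),c['frame'][v,u])
E
```

```text
356.5315147964943 [-0.48243564  0.22723087  0.29945088] [440.8 358.2 226.8] [[0.992, 0.126, 0.0], [0.121, -0.955, 0.271], [0.035, -0.269, -0.962]]
296 272 [437 283  48] [201 201 193]
296 274 [438 300  89] [63 61 60]
296 276 [438 300  91] [69 66 67]
296 278 [438 300  93] [73 67 70]
296 280 [439 300  95] [69 66 63]
296 290 [439 299 103] [69 67 64]
296 300 [440 300 112] [64 64 62]
296 312 [440 300 122] [76 75 72]
296 318 [440 301 127] [28 26 27]
302 272 [440 284  49] [205 206 197]
302 274 [441 300  90] [73 65 64]
302 276 [441 300  90] [68 65 63]
302 278 [441 300  92] [66 65 66]
302 280 [441 300  95] [70 69 68]
302 290 [441 300 105] [66 65 61]
302 300 [442 301 114] [67 67 62]
302 312 [442 300 120] [69 69 66]
302 318 [442 298 122] [93 95 90]
344 272 [463 286  46] [113 114 110]
344 274 [458 302  88] [68 63 62]
344 276 [458 303  92] [67 65 65]
344 278 [458 302  94] [74 73 70]
344 280 [457 302  96] [67 63 61]
344 290 [457 302 104] [67 62 65]
344 300 [456 302 112] [64 68 64]
344 312 [456 302 122] [78 78 72]
344 318 [455 302 126] [24 18 16]
```

Emit:
{"api": "step_arm", "payload": {
  "commands": [
    {"offset":[0,0,0],"roll":0,"grip":-1},
    {"offset":[0,0,0],"roll":0,"grip":-1},
    {"offset":[0,0,0],"roll":0,"grip":-1},
    {"offset":[0,0,0],"roll":0,"grip":-1},
    {"offset":[0,0,0],"roll":0,"grip":-1}
  ]
}}

```text
clock: 4.9
tcp_pos: [0.4491, 0.2911, 0.0467]
eef_rot: [0.661, 0.75, 0.0, -0.0]
ft_force: [-0.5, 1.1, -0.8]
opening: 0.0797
finger_force: 0.0
```

```bash
python3 - <<'E'
from h import *
s=bot.get_state(); print(s['tcp_pos'],s['opening'],s['ft_force'])
c=cam('wrist','w4'); P=cloud(c)*1000; f=c['frame']
for v in range(240,330,6): print(v,[(u,)+tuple(np.round(P[v,u]).astype(int)) for u in range(170,240,8)])
for nm,lo,hi,z in (('red',(0,120,60),(10,255,255),.074),('yel',(15,80,60),(35,255,255),.038)):
    for k in comps(c,lo,hi)[:1]:
        W=cast(c,cv2.convexHull(k)[:,0],z)[:,:2]*1000; e=cv2.minEnclosingCircle(W.astype(np.float32)); print(nm,np.round(e[0],1),e[1])
m=(P[...,2]>80)&(P[...,2]<90)&(abs(P[...,0]-450)<15)&(abs(P[...,1]-291)<16); print('handle top',P[m].mean(0),np.percentile(P[m],[3,97],axis=0))
E
```

```text
[0.4491372  0.29106991 0.04665117] 0.0797264826453701 [-0.45732128  1.08100484 -0.79861881]
240 [(170, np.int64(349), np.int64(275), np.int64(-1)), (178, np.int64(355), np.int64(276), np.int64(0)), (186, np.int64(360), np.int64(277), np.int64(-1)), (194, np.int64(366), np.int64(278), np.int64(0)), (202, np.int64(371), np.int64(278), np.int64(0)), (210, np.int64(376), np.int64(279), np.int64(-1)), (218, np.int64(381), np.int64(279), np.int64(-1)), (226, np.int64(387), np.int64(280), np.int64(-1)), (234, np.int64(392), np.int64(281), np.int64(-1))]
246 [(170, np.int64(351), np.int64(272), np.int64(2)), (178, np.int64(355), np.int64(272), np.int64(1)), (186, np.int64(360), np.int64(272), np.int64(-1)), (194, np.int64(366), np.int64(273), np.int64(-1)), (202, np.int64(371), np.int64(274), np.int64(0)), (210, np.int64(376), np.int64(275), np.int64(0)), (218, np.int64(382), np.int64(275), np.int64(-1)), (226, np.int64(387), np.int64(276), np.int64(1)), (234, np.int64(392), np.int64(277), np.int64(0))]
252 [(170, np.int64(349), np.int64(267), np.int64(-1)), (178, np.int64(355), np.int64(268
[... 5435 characters left out ...]
(223), np.int64(1))]
324 [(170, np.int64(401), np.int64(295), np.int64(128)), (178, np.int64(404), np.int64(295), np.int64(128)), (186, np.int64(406), np.int64(295), np.int64(127)), (194, np.int64(408), np.int64(295), np.int64(127)), (202, np.int64(409), np.int64(291), np.int64(119)), (210, np.int64(409), np.int64(286), np.int64(111)), (218, np.int64(410), np.int64(281), np.int64(103)), (226, np.int64(390), np.int64(218), np.int64(0)), (234, np.int64(396), np.int64(217), np.int64(-1))]
red [449.  292.7] 33.78752517700195
yel [444.8 341.4] 14.742237091064453
handle top [450.21839416 292.83526722  85.38398841] [[444.56685512 283.91124626  81.67595977]
 [455.90168248 300.5487432   86.94105429]]
```

View pics/w4.png

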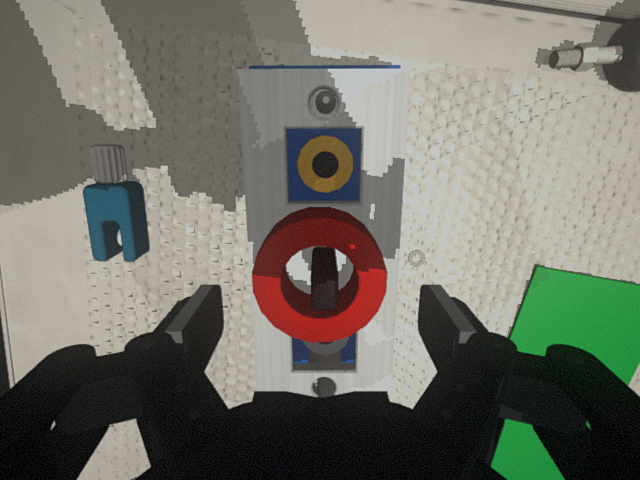

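The gripper opened with the ring at (319,275) undisturbed and the cover seated. The fingertips measure about z 0.099 open and 0.087 shut, well above the reported TCP at 0.047. I'll trust the camera: lower 40 mm with force checks.

Emit:
{"api": "step_arm", "payload": {
  "commands": [
    {"offset":[0,0,10],"roll":0,"grip":-1},
    {"offset":[0,0,18],"roll":0,"grip":-1},
    {"offset":[0,0,24],"roll":0,"grip":-1},
    {"offset":[0,0,28],"roll":0,"grip":-1},
    {"offset":[0,0,30],"roll":0,"grip":-1}
  ]
}}

```text
clock: 5.45
tcp_pos: [0.4489, 0.2909, 0.016]
eef_rot: [0.661, 0.75, -0.0, -0.0]
ft_force: [0.2, 0.2, 0.5]
opening: 0.0854
finger_force: 0.0
```

Emit:
{"api": "step_arm", "payload": {
  "commands": [
    {"offset":[0,0,4],"roll":0,"grip":-1},
    {"offset":[0,0,7],"roll":0,"grip":-1},
    {"offset":[0,0,9],"roll":0,"grip":-1},
    {"offset":[0,0,10],"roll":0,"grip":-1},
    {"offset":[0,0,10],"roll":0,"grip":-1}
  ]
}}

```text
clock: 5.95
tcp_pos: [0.4491, 0.291, 0.0066]
eef_rot: [0.661, 0.75, -0.0, -0.0]
ft_force: [-0.7, 0.1, 0.4]
opening: 0.0855
finger_force: 0.0
```

```bash
python3 - <<'E'
from h import *
s=bot.get_state(); print(s['tcp_pos'],s['opening'],s['ft_force'])
c=cam('wrist'); P=cloud(c)*1000
for v in (286,290,296,302,312): print(v,[(u,)+tuple(int(a) for a in P[v,u]) for u in (202,210,214,218)])
print(np.round(-np.array(c['R']).T@c['t'],4))
E
```

```text
[0.44913135 0.29100636 0.00662483] 0.08548752761304296 [-0.65728395  0.14088656  0.41444704]
286 [(202, 384, 264, 0), (210, 388, 265, 0), (214, 390, 265, 0), (218, 393, 265, 0)]
290 [(202, 403, 295, 64), (210, 405, 293, 60), (214, 391, 263, 0), (218, 393, 264, 1)]
296 [(202, 405, 295, 68), (210, 405, 291, 61), (214, 391, 259, 0), (218, 393, 259, 0)]
302 [(202, 405, 293, 69), (210, 406, 289, 61), (214, 391, 255, 0), (218, 393, 256, 0)]
312 [(202, 405, 289, 70), (210, 406, 285, 62), (214, 406, 283, 58), (218, 394, 249, 0)]
[0.4403 0.3582 0.1867]
```

Emit:
{"api": "step_arm", "payload": {
  "commands": [
    {"offset":[0,0,0],"roll":0,"grip":1},
    {"offset":[0,0,0],"roll":0,"grip":1},
    {"offset":[0,0,0],"roll":0,"grip":1},
    {"offset":[0,0,0],"roll":0,"grip":1},
    {"offset":[0,0,0],"roll":0,"grip":1}
  ],
  "newtons": 50
}}

```text
clock: 6.5
tcp_pos: [0.4491, 0.2911, 0.0073]
eef_rot: [0.661, 0.75, 0.0, -0.0]
ft_force: [-2.8, -0.8, 12.1]
opening: 0.0628
finger_force: 51.7
```

Emit:
{"api": "step_arm", "payload": {
  "commands": [
    {"offset":[0,0,-2],"roll":0,"grip":1},
    {"offset":[0,0,-5],"roll":0,"grip":1},
    {"offset":[0,0,-8],"roll":0,"grip":1},
    {"offset":[0,0,-8],"roll":0,"grip":1}
  ]
}}

```text
clock: 6.9
tcp_pos: [0.4493, 0.2911, 0.015]
eef_rot: [0.661, 0.75, 0.0, 0.0]
ft_force: [-0.5, 0.1, -3.6]
opening: 0.0624
finger_force: 55.5
```

Emit:
{"api": "step_arm", "payload": {
  "commands": [
    {"offset":[0,0,-50],"roll":0,"grip":1},
    {"offset":[0,0,-100],"roll":0,"grip":1},
    {"offset":[0,0,-150],"roll":0,"grip":1},
    {"offset":[0,0,-200],"roll":0,"grip":1},
    {"offset":[0,0,-250],"roll":0,"grip":1}
  ]
}}

```text
clock: 7.4
tcp_pos: [0.4485, 0.2907, 0.2668]
eef_rot: [0.661, 0.75, -0.0, -0.0]
ft_force: [1.1, 1.4, -5.2]
opening: 0.0624
finger_force: 59.8
```

Emit:
{"api": "step_arm", "payload": {
  "commands": [
    {"offset":[-40,-10,-5],"roll":0,"grip":1},
    {"offset":[-80,-20,-10],"roll":0,"grip":1},
    {"offset":[-120,-30,-10],"roll":0,"grip":1},
    {"offset":[-160,-40,-10],"roll":0,"grip":1},
    {"offset":[-200,-50,-10],"roll":0,"grip":1}
  ]
}}

```text
clock: 7.9
tcp_pos: [0.4239, 0.0849, 0.2746]
eef_rot: [0.661, 0.75, -0.0, -0.0]
ft_force: [1.0, -0.6, -4.7]
opening: 0.0626
finger_force: 59.8
```

Emit:
{"api": "step_arm", "payload": {
  "commands": [
    {"offset":[-40,-10,0],"roll":0,"grip":1},
    {"offset":[-80,-20,0],"roll":0,"grip":1},
    {"offset":[-120,-30,0],"roll":0,"grip":1},
    {"offset":[-160,-40,0],"roll":0,"grip":1},
    {"offset":[-200,-50,0],"roll":0,"grip":1}
  ]
}}

```text
clock: 8.4
tcp_pos: [0.3994, -0.1198, 0.2747]
eef_rot: [0.661, 0.75, 0.0, -0.0]
ft_force: [1.6, 0.8, -4.0]
opening: 0.0625
finger_force: 59.8
```

Emit:
{"api": "step_arm", "payload": {
  "commands": [
    {"offset":[-40,-10,0],"roll":0,"grip":1},
    {"offset":[-80,-18,0],"roll":0,"grip":1},
    {"offset":[-90,-20,0],"roll":0,"grip":1},
    {"offset":[-90,-20,0],"roll":0,"grip":1}
  ]
}}

```text
clock: 8.8
tcp_pos: [0.3913, -0.2114, 0.2744]
eef_rot: [0.662, 0.749, -0.0, -0.0]
ft_force: [0.2, 1.6, -4.2]
opening: 0.0626
finger_force: 59.8
```

```bash
python3 - <<'E'
from h import *
c=cam('wrist','w5'); s=bot.get_state(); print(s['tcp_pos'],s['opening'],s['finger_force'],s['ft_force'],s['joints'])
for k in comps(c,(0,0,0),(180,255,75),300):
    W=cast(c,cv2.convexHull(k)[:,0],.003)[:,:2]*1000; r=cv2.minAreaRect(W.astype(np.float32)); print('dark',cv2.boundingRect(k),np.round(r[0],1),np.round(r[1],1),round(r[2],1))
for k in comps(c,(22,100,80),(35,255,255),300):
    W=cast(c,cv2.convexHull(k)[:,0],.022)[:,:2]*1000; r=cv2.minAreaRect(W.astype(np.float32)); print('yel',cv2.boundingRect(k),np.round(r[0],1),np.round(r[1],1),round(r[2],1))
go(.3921,-.2099,.25)
E
```

```text
[ 0.3913268  -0.21014726  0.2744012 ] 0.06235318023526859 59.76081904023886 [-0.46253907  0.81457784 -3.59082563] [-6.27621134e-01  1.53307783e-01  1.63792792e+00  2.65066368e-04
  1.35116449e+00 -7.52218708e-01]
dark (0, 243, 640, 237) [ 422.9 -489.3] [1046.1  405.5] 7.1
dark (286, 148, 75, 74) [ 392.7 -211.5] [87.6 88.3] 2.1
dark (270, 304, 101, 67) [ 417.5 -430. ] [142.9 107.7] 7.1
dark (142, 0, 128, 81) [238. -61.] [ 84.8 131.4] 79.7
dark (35, 233, 157, 24) [ 127.  -323.4] [205.8  11.8] 0.1
dark (568, 181, 67, 24) [ 747.3 -176.9] [86.9 23.9] 1.6
dark (136, 81, 68, 35) [ 199.2 -130.3] [86.6 29.7] 13.2
yel (279, 281, 65, 41) [ 395.3 -358.9] [56.8 78.7] 85.1
go [ 0.1  0.8 24.4] roll 0 yaw now 7.14
```

View pics/w5.png

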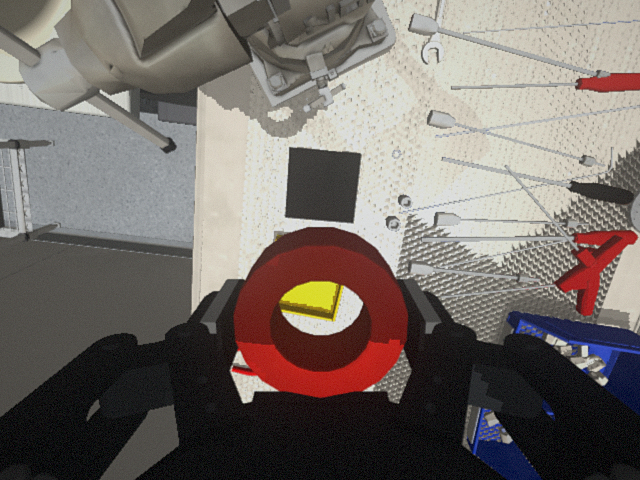

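The ring is held level, with the pad at (323,185), world (392.5,-211), straight below. The vise is clear.

Emit:
{"api": "step_arm", "payload": {
  "commands": [
    {"offset":[0,1,50],"roll":0,"grip":1},
    {"offset":[0,1,100],"roll":0,"grip":1},
    {"offset":[0,1,150],"roll":0,"grip":1},
    {"offset":[0,1,200],"roll":0,"grip":1},
    {"offset":[0,1,240],"roll":0,"grip":1}
  ]
}}

```text
clock: 9.35
tcp_pos: [0.3923, -0.2082, 0.0328]
eef_rot: [0.661, 0.751, 0.0, -0.0]
ft_force: [0.3, -0.4, -3.0]
opening: 0.0624
finger_force: 59.7
```

Emit:
{"api": "step_arm", "payload": {
  "commands": [
    {"offset":[0,0,30],"roll":0,"grip":1},
    {"offset":[0,0,50],"roll":0,"grip":1},
    {"offset":[0,0,60],"roll":0,"grip":1},
    {"offset":[0,0,63],"roll":0,"grip":1},
    {"offset":[0,0,63],"roll":0,"grip":1}
  ]
}}

```text
clock: 9.85
tcp_pos: [0.393, -0.2097, -0.0279]
eef_rot: [0.661, 0.75, 0.0, 0.0]
ft_force: [0.3, -0.3, -4.0]
opening: 0.0628
finger_force: 59.7
```

Emit:
{"api": "step_arm", "payload": {
  "commands": [
    {"offset":[0,0,3],"roll":0,"grip":1},
    {"offset":[0,0,6],"roll":0,"grip":1},
    {"offset":[0,0,8],"roll":0,"grip":1},
    {"offset":[0,0,8],"roll":0,"grip":1}
  ]
}}

```text
clock: 10.25
tcp_pos: [0.3927, -0.2101, -0.0363]
eef_rot: [0.661, 0.75, 0.0, 0.0]
ft_force: [-1.0, -0.4, -4.3]
opening: 0.0627
finger_force: 59.8
```

Emit:
{"api": "step_arm", "payload": {
  "commands": [
    {"offset":[0,0,1],"roll":0,"grip":1},
    {"offset":[0,0,2],"roll":0,"grip":1},
    {"offset":[0,0,2],"roll":0,"grip":1}
  ]
}}

```text
clock: 10.55
tcp_pos: [0.3928, -0.2102, -0.0376]
eef_rot: [0.661, 0.75, 0.0, 0.0]
ft_force: [-2.5, 2.1, 19.5]
opening: 0.0626
finger_force: 62.0
```

Emit:
{"api": "step_arm", "payload": {
  "commands": [
    {"offset":[0,0,0],"roll":0,"grip":-1},
    {"offset":[0,0,0],"roll":0,"grip":-1},
    {"offset":[0,0,0],"roll":0,"grip":-1},
    {"offset":[0,0,0],"roll":0,"grip":-1},
    {"offset":[0,0,0],"roll":0,"grip":-1}
  ]
}}

```text
clock: 11.05
tcp_pos: [0.3927, -0.21, -0.0383]
eef_rot: [0.661, 0.75, -0.0, -0.0]
ft_force: [-0.2, -0.1, 0.2]
opening: 0.0852
finger_force: 0.0
```

Emit:
{"api": "step_arm", "payload": {
  "commands": [
    {"offset":[0,0,-50],"roll":0,"grip":-1},
    {"offset":[0,0,-100],"roll":0,"grip":-1},
    {"offset":[0,0,-150],"roll":0,"grip":-1},
    {"offset":[0,0,-200],"roll":0,"grip":-1},
    {"offset":[0,0,-250],"roll":0,"grip":-1}
  ]
}}

```text
clock: 11.55
tcp_pos: [0.3921, -0.2096, 0.214]
eef_rot: [0.661, 0.75, 0.0, 0.0]
ft_force: [0.7, -0.4, -0.8]
opening: 0.0854
finger_force: 0.0
```

Emit:
{"api": "step_arm", "payload": {
  "commands": [
    {"offset":[0,0,-40],"roll":0,"grip":-1},
    {"offset":[40,10,-40],"roll":0,"grip":-1},
    {"offset":[80,20,-40],"roll":0,"grip":-1},
    {"offset":[120,30,-40],"roll":0,"grip":-1},
    {"offset":[160,40,-40],"roll":0,"grip":-1}
  ]
}}

```text
clock: 12.05
tcp_pos: [0.4119, -0.0448, 0.2517]
eef_rot: [0.661, 0.75, 0.0, 0.0]
ft_force: [0.7, -0.0, -0.8]
opening: 0.0852
finger_force: 0.0
```

Emit:
{"api": "step_arm", "payload": {
  "commands": [
    {"offset":[40,10,0],"roll":0,"grip":-1},
    {"offset":[80,20,0],"roll":0,"grip":-1},
    {"offset":[120,30,0],"roll":0,"grip":-1},
    {"offset":[160,40,0],"roll":0,"grip":-1},
    {"offset":[200,50,0],"roll":0,"grip":-1}
  ]
}}

```text
clock: 12.55
tcp_pos: [0.4364, 0.1602, 0.2516]
eef_rot: [0.661, 0.75, -0.0, -0.0]
ft_force: [0.2, -0.4, -0.3]
opening: 0.0856
finger_force: 0.0
```

Emit:
{"api": "step_arm", "payload": {
  "commands": [
    {"offset":[40,10,0],"roll":0,"grip":-1},
    {"offset":[80,20,0],"roll":0,"grip":-1},
    {"offset":[120,30,0],"roll":0,"grip":-1},
    {"offset":[130,32,0],"roll":0,"grip":-1},
    {"offset":[130,32,0],"roll":0,"grip":-1}
  ]
}}

```text
clock: 13.05
tcp_pos: [0.4518, 0.2925, 0.2512]
eef_rot: [0.66, 0.751, -0.0, -0.0]
ft_force: [-0.1, 0.2, 0.1]
opening: 0.0851
finger_force: 0.0
```

```bash
cat >> h.py <<'E'
def ringpos(n='top',z=.029,box=(420,250,480,320)):
    c=cam(n); 
    for k in comps(c,(0,120,60),(10,255,255),100,box)[:2]:
        W=cast(c,cv2.convexHull(k)[:,0],z)[:,:2]*1000; e=cv2.minEnclosingCircle(W.astype(np.float32)); x,y,w,h=cv2.boundingRect(k); print('ring',np.round(e[0],1),round(e[1],1),'z',np.round(np.percentile(cloud(c)[y:y+h,x:x+w,2],95),3))
def handle(c,xy,z0,z1,r=20):
    P=cloud(c)*1000; m=(P[...,2]>z0)&(P[...,2]<z1)&(np.hypot(P[...,0]-xy[0],P[...,1]-xy[1])<r)
    q=P[m]; R=cv2.minAreaRect(q[:,:2].astype(np.float32)); print('top feature',q.mean(0).round(1),np.round(R[0],1),np.round(R[1],1),round(R[2],1),len(q)); return q
E
python3 - <<'E'
from h import *
ringpos()
c=cam('wrist'); handle(c,(450,292),78,92)
P=cloud(c)*1000
for nm,lo,hi,z in (('yel',(15,80,60),(35,255,255),.038),('blue',(100,100,50),(125,255,255),.03)):
    for k in comps(c,lo,hi)[:5]:
        W=cast(c,cv2.convexHull(k)[:,0],z)[:,:2]*1000; r=cv2.minAreaRect(W.astype(np.float32)); print(nm,np.round(r[0],1),np.round(r[1],1),round(r[2],1))
m=(P[...,2]>42)&(P[...,2]<54)&(np.hypot(P[...,0]-450,P[...,1]-292)<115); print('plate',[np.round(a,1) for a in cv2.minAreaRect(P[m][:,:2].astype(np.float32))])
print(bot.get_state()['tcp_pos'])
E
```

```text
ring [ 392.3 -209.4] 31.7 z 0.033
top feature [450.3 292.1  85.4] [450.2 291.6] [10.9 17.2] 7.3 220
yel [444.9 341.1] [28.6 28.6] 52.6
blue [807.  227.5] [ 79.7 178.2] 19.2
blue [443.8 341. ] [36.5 36.3] 7.3
blue [778.7 343. ] [53.  62.1] 20.9
blue [782.3 215.1] [  9.5 110.5] 3.0
blue [438.2 388.9] [78.5  3. ] 7.3
plate [array([450.5, 291.1]), array([ 80.2, 190.2]), np.float64(7.4)]
[0.45178117 0.29061549 0.25142449]
```

Emit:
{"api": "step_arm", "payload": {
  "commands": [
    {"offset":[1,-1.3,50],"roll":0,"grip":-1},
    {"offset":[1,-1.3,100],"roll":0,"grip":-1},
    {"offset":[1,-1.3,150],"roll":0,"grip":-1},
    {"offset":[1,-1.3,200],"roll":0,"grip":-1},
    {"offset":[1,-1.3,215],"roll":0,"grip":-1}
  ]
}}

```text
clock: 13.65
tcp_pos: [0.4483, 0.2894, 0.0328]
eef_rot: [0.662, 0.75, -0.003, -0.001]
ft_force: [-0.2, 0.1, 0.6]
opening: 0.0853
finger_force: 0.0
```

Emit:
{"api": "step_arm", "payload": {
  "commands": [
    {"offset":[0,0,10],"roll":0,"grip":-1},
    {"offset":[0,0,18],"roll":0,"grip":-1},
    {"offset":[0,0,23],"roll":0,"grip":-1},
    {"offset":[0,0,23],"roll":0,"grip":-1},
    {"offset":[0,0,23],"roll":0,"grip":-1}
  ]
}}

```text
clock: 14.15
tcp_pos: [0.4512, 0.2924, 0.0145]
eef_rot: [0.661, 0.75, 0.001, 0.0]
ft_force: [-0.1, 0.2, -0.3]
opening: 0.0857
finger_force: 0.0
```

```bash
python3 -c "
from h import *
go(.4503,.2915,.012,7.35)"
```

```text
go [-0.8 -1.   2.5] roll -0.002 yaw now 7.22
```

Emit:
{"api": "step_arm", "payload": {
  "commands": [
    {"offset":[-0.8,-1,2],"roll":0,"grip":1},
    {"offset":[-0.8,-1,2],"roll":0,"grip":1},
    {"offset":[-0.8,-1,2],"roll":0,"grip":1},
    {"offset":[-0.8,-1,2],"roll":0,"grip":1},
    {"offset":[-0.8,-1,2],"roll":0,"grip":1}
  ],
  "newtons": 70
}}

```text
clock: 14.65
tcp_pos: [0.45, 0.2914, 0.0118]
eef_rot: [0.661, 0.75, 0.0, 0.0]
ft_force: [7.3, 0.1, 5.7]
opening: 0.0123
finger_force: 4.7
```

Emit:
{"api": "step_arm", "payload": {
  "commands": [
    {"offset":[0,0,0],"roll":0,"grip":1},
    {"offset":[0,0,-4],"roll":0,"grip":1},
    {"offset":[0,0,-10],"roll":0,"grip":1},
    {"offset":[0,0,-10],"roll":0,"grip":1}
  ]
}}

```text
clock: 15.05
tcp_pos: [0.4501, 0.2915, 0.0224]
eef_rot: [0.661, 0.75, 0.0, 0.0]
ft_force: [0.2, -0.2, -4.0]
opening: 0.0116
finger_force: 68.3
```

Emit:
{"api": "step_arm", "payload": {
  "commands": [
    {"offset":[0,0,-30],"roll":0,"grip":1},
    {"offset":[0,0,-60],"roll":0,"grip":1},
    {"offset":[-25,33,-80],"roll":0,"grip":1},
    {"offset":[-50,66,-80],"roll":0,"grip":1},
    {"offset":[-75,99,-80],"roll":0,"grip":1}
  ]
}}

```text
clock: 15.55
tcp_pos: [0.5589, 0.2287, 0.1027]
eef_rot: [0.661, 0.75, 0.001, 0.0]
ft_force: [0.6, 0.2, -3.1]
opening: 0.011
finger_force: 70.1
```

Emit:
{"api": "step_arm", "payload": {
  "commands": [
    {"offset":[-25,33,0],"roll":0.05,"grip":1},
    {"offset":[-50,66,0],"roll":0.1,"grip":1},
    {"offset":[-57,74,0],"roll":0.15,"grip":1},
    {"offset":[-57,74,0],"roll":0.19,"grip":1},
    {"offset":[-57,74,0],"roll":0.19,"grip":1}
  ]
}}

```text
clock: 16.05
tcp_pos: [0.6379, 0.1816, 0.1013]
eef_rot: [0.73, 0.684, -0.0, -0.0]
ft_force: [-0.0, -0.0, -2.7]
opening: 0.0109
finger_force: 70.1
```

```bash
python3 -c "
from h import *
c=cam('wrist','w6')
k=comps(c,(40,100,60),(80,255,255),100)
for q in k[:3]: print(cv2.boundingRect(q), np.round(cast(c,cv2.convexHull(q)[:,0],.003)[:,:2].min(0),3),np.round(cast(c,cv2.convexHull(q)[:,0],.003)[:,:2].max(0),3))
go(.6383,.1831,-.025,-3.5)"
```

```text
(276, 129, 90, 88) [0.605 0.181] [0.676 0.252]
(303, 80, 35, 36) [0.631 0.26 ] [0.656 0.284]
go [  1.2   0.6 126.4] roll -0.002 yaw now -3.63
```

View pics/w6.png

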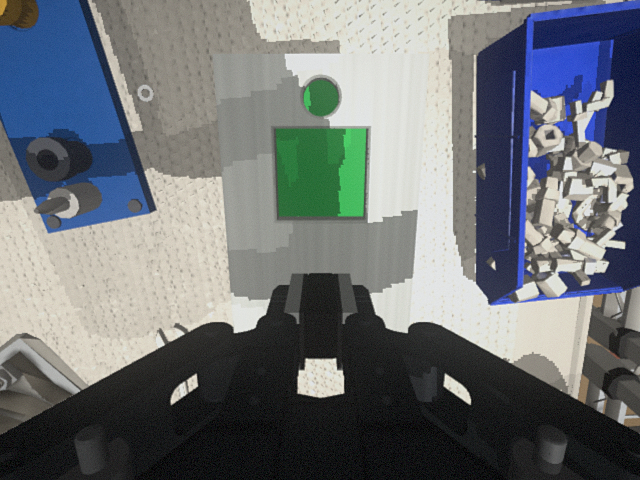

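The cover is held level over the mat, with green showing through its pin hole (321,96) and window (321,173). The open jig shows at upper left with the steel bush still in place at (57,157).

Emit:
{"api": "step_arm", "payload": {
  "commands": [
    {"offset":[1,0.5,40],"roll":0,"grip":1},
    {"offset":[1,0.5,80],"roll":0,"grip":1},
    {"offset":[1,0.5,105],"roll":0,"grip":1},
    {"offset":[1,0.5,118],"roll":0,"grip":1},
    {"offset":[1,0.5,118],"roll":0,"grip":1}
  ]
}}

```text
clock: 16.6
tcp_pos: [0.6374, 0.1832, -0.0176]
eef_rot: [0.729, 0.685, -0.001, -0.001]
ft_force: [-0.5, 1.1, -2.8]
opening: 0.011
finger_force: 69.8
```

Emit:
{"api": "step_arm", "payload": {
  "commands": [
    {"offset":[0,0,3],"roll":0,"grip":1},
    {"offset":[0,0,6],"roll":0,"grip":1},
    {"offset":[0,0,8],"roll":0,"grip":1},
    {"offset":[0,0,8],"roll":0,"grip":1}
  ]
}}

```text
clock: 17.0
tcp_pos: [0.6388, 0.1831, -0.0239]
eef_rot: [0.729, 0.684, 0.0, 0.0]
ft_force: [-0.4, -0.1, -3.1]
opening: 0.0112
finger_force: 69.8
```

Emit:
{"api": "step_arm", "payload": {
  "commands": [
    {"offset":[0,0,1],"roll":0,"grip":1},
    {"offset":[0,0,1],"roll":0,"grip":1}
  ]
}}

```text
clock: 17.2
tcp_pos: [0.6389, 0.1831, -0.025]
eef_rot: [0.729, 0.684, 0.0, 0.0]
ft_force: [0.1, 0.2, -0.3]
opening: 0.011
finger_force: 70.4
```

Emit:
{"api": "step_arm", "payload": {
  "commands": [
    {"offset":[0,0,0],"roll":0,"grip":-1},
    {"offset":[0,0,0],"roll":0,"grip":-1},
    {"offset":[0,0,0],"roll":0,"grip":-1},
    {"offset":[0,0,0],"roll":0,"grip":-1},
    {"offset":[0,0,0],"roll":0,"grip":-1}
  ]
}}

```text
clock: 17.7
tcp_pos: [0.6386, 0.1831, -0.0253]
eef_rot: [0.729, 0.684, -0.0, -0.0]
ft_force: [0.9, -0.2, -0.3]
opening: 0.0819
finger_force: 0.0
```

Emit:
{"api": "step_arm", "payload": {
  "commands": [
    {"offset":[0,0,-40],"roll":0,"grip":-1},
    {"offset":[0,0,-80],"roll":0,"grip":-1},
    {"offset":[0,0,-130],"roll":0,"grip":-1},
    {"offset":[0,0,-180],"roll":0,"grip":-1},
    {"offset":[0,0,-180],"roll":0,"grip":-1}
  ]
}}

```text
clock: 18.2
tcp_pos: [0.6422, 0.1838, 0.1622]
eef_rot: [0.729, 0.684, 0.005, 0.003]
ft_force: [0.3, 0.7, -0.3]
opening: 0.0854
finger_force: 0.0
```

```bash
python3 -c "
from h import *
c=cam('wrist'); P=cloud(c)*1000
handle(c,(638,183),40,56,25)
m=(P[...,2]>7)&(P[...,2]<15)&(np.hypot(P[...,0]-638,P[...,1]-183)<110); print('plate',[np.round(a,1) for a in cv2.minAreaRect(P[m][:,:2].astype(np.float32))],np.median(P[m][:,2]))
c=cam('top')
for k in comps(c,(15,80,60),(35,255,255),30,(230,230,320,285))[:2]:
  W=cast(c,cv2.convexHull(k)[:,0],.038)[:,:2]*1000; print('brass',np.round(cv2.minEnclosingCircle(W.astype(np.float32))[0],1))
go(.4449,.3411,.157,7.35)"
```

```text
top feature [638.9 184.   48.4] [638.7 183.3] [17.4 11.9] 86.0 309
plate [array([638.7, 182.5]), array([189.9,  80.3]), np.float64(86.4)] 10.981935386905858
go [ 145.1 -204.    -1.3] roll -0.192 yaw now -3.66
```

Emit:
{"api": "step_arm", "payload": {
  "commands": [
    {"offset":[29,-40,0],"roll":-0.05,"grip":-1},
    {"offset":[58,-80,0],"roll":-0.1,"grip":-1},
    {"offset":[87,-120,0],"roll":-0.15,"grip":-1},
    {"offset":[116,-162,0],"roll":-0.192,"grip":-1},
    {"offset":[145,-204,0],"roll":-0.192,"grip":-1}
  ]
}}

```text
clock: 18.8
tcp_pos: [0.4435, 0.3399, 0.1533]
eef_rot: [0.66, 0.751, -0.001, -0.0]
ft_force: [0.4, 0.3, -0.1]
opening: 0.0855
finger_force: 0.0
```

Emit:
{"api": "step_arm", "payload": {
  "commands": [
    {"offset":[0,0,0],"roll":0,"grip":-1},
    {"offset":[0,0,0],"roll":0,"grip":-1},
    {"offset":[0,0,0],"roll":0,"grip":-1}
  ]
}}

```text
clock: 19.1
tcp_pos: [0.4461, 0.339, 0.1539]
eef_rot: [0.661, 0.751, -0.001, -0.0]
ft_force: [0.0, -0.5, 0.4]
opening: 0.0853
finger_force: 0.0
```

```bash
python3 -c "
from h import *
c=cam('wrist','w7'); P=cloud(c)*1000
for k in comps(c,(15,80,40),(35,255,255),60)[:3]:
  W=cast(c,cv2.convexHull(k)[:,0],.038)[:,:2]*1000; e=cv2.minEnclosingCircle(W.astype(np.float32)); print('brass',np.round(e[0],1),e[1],cv2.boundingRect(k))
# posts/pins: high points
for xy in ((440,370.5),(460.6,212)):
  m=(P[...,2]>52)&(P[...,2]<70)&(np.hypot(P[...,0]-xy[0],P[...,1]-xy[1])<20); q=P[m]; print('pin',len(q),q.mean(0).round(1) if len(q) else '', q[q[:,2]>60].mean(0).round(1))
go(.4449,.3411,.1,7.35); print(-np.array(c['R']).T@c['t'])"
```

```text
brass [444.9 342.1] 15.255843162536621 (303, 191, 34, 36)
pin 120 [440.9 371.6  58.2] [441.1 371.1  62.6]
pin 110 [461.3 214.5  57.7] [461.5 213.4  62.3]
go [ 2.5 -1.2 54. ] roll -0.001 yaw now 7.28
[0.4373665  0.40631021 0.33397085]
```

View pics/w7.png

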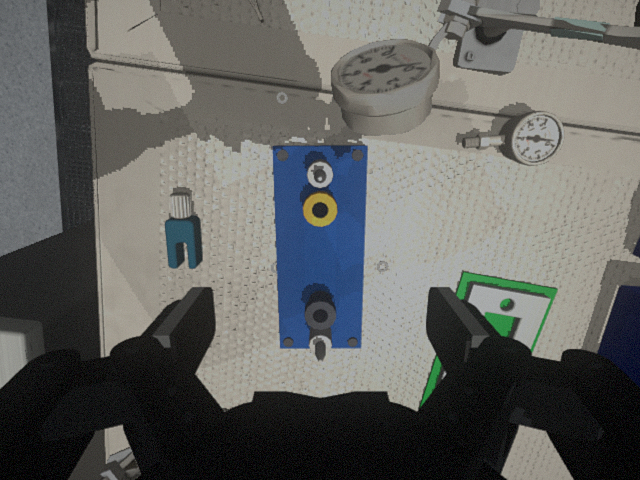

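The open jig shows the brass bush at (320,209), the steel bush at (320,315), the pins at (320,175) and (320,347), and the cover on the mat at right.

Emit:
{"api": "step_arm", "payload": {
  "commands": [
    {"offset":[2.5,-1,45],"roll":0,"grip":-1},
    {"offset":[2.5,-1,90],"roll":0,"grip":-1},
    {"offset":[2.5,-1,120],"roll":0,"grip":-1},
    {"offset":[2.5,-1,145],"roll":0,"grip":-1},
    {"offset":[2.5,-1,150],"roll":0,"grip":-1}
  ]
}}

```text
clock: 19.65
tcp_pos: [0.4439, 0.3401, 0.0019]
eef_rot: [0.661, 0.75, -0.002, -0.001]
ft_force: [0.0, 0.2, 0.3]
opening: 0.0853
finger_force: 0.0
```

Emit:
{"api": "step_arm", "payload": {
  "commands": [
    {"offset":[0,0,10],"roll":0,"grip":-1},
    {"offset":[0,0,18],"roll":0,"grip":-1},
    {"offset":[0,0,24],"roll":0,"grip":-1},
    {"offset":[0,0,24],"roll":0,"grip":-1},
    {"offset":[0,0,24],"roll":0,"grip":-1}
  ]
}}

```text
clock: 20.15
tcp_pos: [0.4448, 0.3421, -0.0189]
eef_rot: [0.66, 0.751, 0.0, 0.0]
ft_force: [-0.7, 0.6, -0.4]
opening: 0.0854
finger_force: 0.0
```

```bash
python3 -c "
from h import *
go(.4449,.3414,-.0225,7.35)"
```

```text
go [-0.7  0.   3.6] roll -0.0 yaw now 7.34
```

Close gently.

Emit:
{"api": "step_arm", "payload": {
  "commands": [
    {"offset":[-0.5,0,3],"roll":0,"grip":1},
    {"offset":[-0.5,0,3],"roll":0,"grip":1},
    {"offset":[-0.5,0,3],"roll":0,"grip":1},
    {"offset":[-0.5,0,3],"roll":0,"grip":1},
    {"offset":[-0.5,0,3],"roll":0,"grip":1}
  ],
  "newtons": 30
}}

```text
clock: 20.65
tcp_pos: [0.4447, 0.3415, -0.0221]
eef_rot: [0.66, 0.751, 0.0, 0.0]
ft_force: [-1.1, -0.7, 4.5]
opening: 0.0275
finger_force: 29.2
```

Emit:
{"api": "step_arm", "payload": {
  "commands": [
    {"offset":[0,0,0],"roll":0,"grip":1},
    {"offset":[0,0,-6],"roll":0,"grip":1},
    {"offset":[0,0,-14],"roll":0,"grip":1},
    {"offset":[0,0,-24],"roll":0,"grip":1},
    {"offset":[0,0,-40],"roll":0,"grip":1}
  ]
}}

```text
clock: 21.15
tcp_pos: [0.4444, 0.3412, 0.0183]
eef_rot: [0.66, 0.751, -0.0, -0.0]
ft_force: [0.4, 0.5, -0.6]
opening: 0.0276
finger_force: 29.7
```

```bash
python3 -c "
from h import *
c=cam('top')
for z in (.022,): 
  for k in comps(c,(22,100,80),(35,255,255),200,(470,250,530,315))[:1]:
    W=cast(c,cv2.convexHull(k)[:,0],z)[:,:2]*1000; r=cv2.minAreaRect(W.astype(np.float32)); print('tray',np.round(r[0],1),np.round(r[1],1),r[2])
go(.388,-.333,.25)"
```

```text
tray [ 386.6 -332.8] [102.4  99.6] 85.37895202636719
go [-661.9 -142.8 -230.2] roll 0 yaw now 7.34
```

Emit:
{"api": "step_arm", "payload": {
  "commands": [
    {"offset":[0,0,-45],"roll":0,"grip":1},
    {"offset":[0,0,-90],"roll":0,"grip":1},
    {"offset":[0,0,-135],"roll":0,"grip":1},
    {"offset":[0,0,-180],"roll":0,"grip":1},
    {"offset":[0,0,-225],"roll":0,"grip":1}
  ]
}}

```text
clock: 21.7
tcp_pos: [0.4443, 0.3411, 0.2452]
eef_rot: [0.66, 0.751, 0.0, 0.0]
ft_force: [1.2, 1.4, -1.5]
opening: 0.0278
finger_force: 30.1
```

Emit:
{"api": "step_arm", "payload": {
  "commands": [
    {"offset":[-45,-10,-8],"roll":0,"grip":1},
    {"offset":[-90,-20,-8],"roll":0,"grip":1},
    {"offset":[-135,-30,-8],"roll":0,"grip":1},
    {"offset":[-180,-40,-8],"roll":0,"grip":1},
    {"offset":[-225,-50,-8],"roll":0,"grip":1}
  ]
}}

```text
clock: 22.2
tcp_pos: [0.4231, 0.1103, 0.2512]
eef_rot: [0.66, 0.751, 0.0, 0.0]
ft_force: [0.6, -1.2, -0.3]
opening: 0.0278
finger_force: 30.1
```

Emit:
{"api": "step_arm", "payload": {
  "commands": [
    {"offset":[-45,-10,0],"roll":0,"grip":1},
    {"offset":[-90,-20,0],"roll":0,"grip":1},
    {"offset":[-135,-30,0],"roll":0,"grip":1},
    {"offset":[-180,-40,0],"roll":0,"grip":1},
    {"offset":[-225,-50,0],"roll":0,"grip":1}
  ]
}}

```text
clock: 22.7
tcp_pos: [0.4023, -0.1194, 0.2513]
eef_rot: [0.66, 0.751, 0.0, 0.001]
ft_force: [1.6, 0.0, -0.9]
opening: 0.028
finger_force: 30.1
```

Emit:
{"api": "step_arm", "payload": {
  "commands": [
    {"offset":[-45,-10,0],"roll":0,"grip":1},
    {"offset":[-90,-20,0],"roll":0,"grip":1},
    {"offset":[-135,-30,0],"roll":0,"grip":1},
    {"offset":[-180,-36,0],"roll":0,"grip":1},
    {"offset":[-212,-43,0],"roll":0,"grip":1}
  ]
}}

```text
clock: 23.2
tcp_pos: [0.3869, -0.3362, 0.2511]
eef_rot: [0.661, 0.75, -0.0, 0.001]
ft_force: [0.0, -0.6, -0.9]
opening: 0.0278
finger_force: 30.1
```

Emit:
{"api": "step_arm", "payload": {
  "commands": [
    {"offset":[0,0,40],"roll":0,"grip":1},
    {"offset":[0,0,80],"roll":0,"grip":1},
    {"offset":[0,0,120],"roll":0,"grip":1},
    {"offset":[0,0,150],"roll":0,"grip":1},
    {"offset":[0,0,150],"roll":0,"grip":1}
  ]
}}

```text
clock: 23.7
tcp_pos: [0.3856, -0.3317, 0.098]
eef_rot: [0.66, 0.751, 0.0, -0.003]
ft_force: [0.0, 0.1, 0.2]
opening: 0.0278
finger_force: 30.1
```

```bash
python3 -c "
from h import *
s=bot.get_state(); print(s['tcp_pos'],s['opening'],s['finger_force'])
go(.3875,-.333,-.024)"
```

```text
[ 0.38564425 -0.33170444  0.09802524] 0.027803331319616143 30.0707745552063
go [ -2.1   2.1 122. ] roll 0 yaw now 7.33
```

Emit:
{"api": "step_arm", "payload": {
  "commands": [
    {"offset":[-1,1,40],"roll":0,"grip":1},
    {"offset":[-1,1,80],"roll":0,"grip":1},
    {"offset":[-1,1,105],"roll":0,"grip":1},
    {"offset":[-1,1,117],"roll":0,"grip":1},
    {"offset":[-1,1,117],"roll":0,"grip":1}
  ]
}}

```text
clock: 24.2
tcp_pos: [0.3886, -0.3345, -0.0161]
eef_rot: [0.66, 0.751, 0.0, -0.0]
ft_force: [1.2, -0.1, -0.9]
opening: 0.0277
finger_force: 30.1
```

Emit:
{"api": "step_arm", "payload": {
  "commands": [
    {"offset":[0,0,2],"roll":0,"grip":1},
    {"offset":[0,0,4],"roll":0,"grip":1},
    {"offset":[0,0,6],"roll":0,"grip":1},
    {"offset":[0,0,6],"roll":0,"grip":1}
  ]
}}

```text
clock: 24.6
tcp_pos: [0.3886, -0.3345, -0.0219]
eef_rot: [0.66, 0.751, -0.0, 0.0]
ft_force: [-0.0, 0.1, -1.3]
opening: 0.0274
finger_force: 30.1
```

Emit:
{"api": "step_arm", "payload": {
  "commands": [
    {"offset":[0,0,2],"roll":0,"grip":1},
    {"offset":[0,0,3.5],"roll":0,"grip":1},
    {"offset":[0,0,3.5],"roll":0,"grip":1}
  ]
}}

```text
clock: 24.9
tcp_pos: [0.3885, -0.3343, -0.026]
eef_rot: [0.66, 0.751, 0.0, -0.0]
ft_force: [0.3, -0.4, -0.7]
opening: 0.0278
finger_force: 30.2
```

Emit:
{"api": "step_arm", "payload": {
  "commands": [
    {"offset":[0,0,3.5],"roll":0,"grip":0},
    {"offset":[0,0,3.5],"roll":0,"grip":0},
    {"offset":[0,0,3.5],"roll":0,"grip":-0.1},
    {"offset":[0,0,3.5],"roll":0,"grip":-0.1}
  ]
}}

```text
clock: 25.3
tcp_pos: [0.3885, -0.3343, -0.0293]
eef_rot: [0.66, 0.751, -0.0, 0.0]
ft_force: [-1.1, 0.5, -0.4]
opening: 0.047
finger_force: 0.0
```

Emit:
{"api": "step_arm", "payload": {
  "commands": [
    {"offset":[0,0,-20],"roll":0,"grip":-0.1},
    {"offset":[0,0,-60],"roll":0,"grip":-0.1},
    {"offset":[0,0,-110],"roll":0,"grip":-1},
    {"offset":[0,0,-160],"roll":0,"grip":-1},
    {"offset":[0,0,-210],"roll":0,"grip":-1}
  ]
}}

```text
clock: 25.8
tcp_pos: [0.3881, -0.3339, 0.1829]
eef_rot: [0.66, 0.751, -0.0, -0.0]
ft_force: [0.9, -0.9, -0.6]
opening: 0.085
finger_force: 0.0
```

Emit:
{"api": "step_arm", "payload": {
  "commands": [
    {"offset":[0,0,-50],"roll":0,"grip":-1},
    {"offset":[0,0,-80],"roll":0,"grip":-1},
    {"offset":[0,0,-80],"roll":0,"grip":-1}
  ]
}}

```text
clock: 26.1
tcp_pos: [0.3899, -0.3358, 0.2651]
eef_rot: [0.66, 0.751, -0.0, 0.004]
ft_force: [0.1, -1.2, -0.1]
opening: 0.0853
finger_force: 0.0
```

```bash
python3 -c "
from h import *
c=cam('wrist'); P=cloud(c)*1000
m=(P[...,2]>26)&(P[...,2]<42)&(np.hypot(P[...,0]-388,P[...,1]+334)<30); q=P[m]; print(len(q),q.mean(0).round(1),np.percentile(q,[3,97],axis=0).round(1))
ringpos()
c=cam('top'); 
m=cloud(c)*1000; k=(abs(m[...,2]-49)<5)&(np.hypot(m[...,0]-639,m[...,1]-183)<20); print('handle on mat',m[k].mean(0).round(1))
go(.6387,.183,.25,-3.6)"
```

```text
519 [ 388.3 -334.2   33.9] [[ 375.5 -347.1   31.9]
 [ 401.  -321.2   35.7]]
handle on mat [637.  184.9  48.4]
go [480.7 314.5  10.2] roll 0.191 yaw now 7.33
```

Emit:
{"api": "step_arm", "payload": {
  "commands": [
    {"offset":[40,26,0],"roll":0.04,"grip":-1},
    {"offset":[80,52,0],"roll":0.08,"grip":-1},
    {"offset":[120,78,0],"roll":0.12,"grip":-1},
    {"offset":[160,105,0],"roll":0.16,"grip":-1},
    {"offset":[200,131,0],"roll":0.191,"grip":-1}
  ]
}}

```text
clock: 26.75
tcp_pos: [0.4927, -0.1171, 0.2591]
eef_rot: [0.73, 0.684, -0.001, -0.001]
ft_force: [0.7, 0.0, -0.0]
opening: 0.0856
finger_force: 0.0
```

```bash
python3 -c "
from h import *
go(.6387,.183,.25,-3.6)"
```

```text
go [309.  126.3   9. ] roll -0.002 yaw now -3.72
```

Emit:
{"api": "step_arm", "payload": {
  "commands": [
    {"offset":[43,17,0],"roll":0,"grip":-1},
    {"offset":[86,34,0],"roll":0,"grip":-1},
    {"offset":[129,51,0],"roll":0,"grip":-1},
    {"offset":[172,68,0],"roll":0,"grip":-1},
    {"offset":[215,85,0],"roll":0,"grip":-1}
  ]
}}

```text
clock: 27.25
tcp_pos: [0.591, 0.0919, 0.2588]
eef_rot: [0.729, 0.685, -0.001, -0.001]
ft_force: [-0.2, -0.9, 0.3]
opening: 0.0853
finger_force: 0.0
```

Emit:
{"api": "step_arm", "payload": {
  "commands": [
    {"offset":[43,20,30],"roll":0,"grip":-1},
    {"offset":[86,40,60],"roll":0,"grip":-1},
    {"offset":[93,41,90],"roll":0,"grip":-1},
    {"offset":[93,41,120],"roll":0,"grip":-1},
    {"offset":[93,41,120],"roll":0,"grip":-1}
  ]
}}

```text
clock: 27.75
tcp_pos: [0.6344, 0.1801, 0.1347]
eef_rot: [0.729, 0.685, -0.004, -0.003]
ft_force: [-1.5, 0.3, 0.6]
opening: 0.0855
finger_force: 0.0
```

```bash
python3 -c "
from h import *
c=cam('wrist'); ringpos(); q=handle(c,(638,183),40,56,25)
go(.6387,.1832,-.0253,-3.6)"
```

```text
ring [ 392.3 -209.4] 31.7 z 0.032
top feature [638.7 184.1  48.4] [638.7 183.4] [17.5 10.9] 86.7 354
go [  3.5   1.5 165.3] roll -0.0 yaw now -3.62
```

Emit:
{"api": "step_arm", "payload": {
  "commands": [
    {"offset":[1,0,40],"roll":0,"grip":-1},
    {"offset":[1,0,80],"roll":0,"grip":-1},
    {"offset":[1,0,110],"roll":0,"grip":-1},
    {"offset":[1,0,130],"roll":0,"grip":-1},
    {"offset":[1,0,140],"roll":0,"grip":-1}
  ]
}}

```text
clock: 28.35
tcp_pos: [0.6383, 0.1807, 0.0006]
eef_rot: [0.729, 0.684, 0.0, 0.0]
ft_force: [0.2, -0.1, -0.0]
opening: 0.0854
finger_force: 0.0
```

Emit:
{"api": "step_arm", "payload": {
  "commands": [
    {"offset":[0,0,10],"roll":0,"grip":-1},
    {"offset":[0,0,18],"roll":0,"grip":-1},
    {"offset":[0,0,18],"roll":0,"grip":-1},
    {"offset":[0,0,18],"roll":0,"grip":-1}
  ]
}}

```text
clock: 28.75
tcp_pos: [0.6385, 0.1813, -0.0166]
eef_rot: [0.729, 0.684, 0.0, 0.0]
ft_force: [-0.3, 0.5, 0.3]
opening: 0.0854
finger_force: 0.0
```

```bash
python3 -c "
from h import *
go(.6387,.1832,-.0252,-3.6)"
```

```text
go [1.9 0.1 8.6] roll -0.0 yaw now -3.61
```

Emit:
{"api": "step_arm", "payload": {
  "commands": [
    {"offset":[2,0,5],"roll":0,"grip":-1},
    {"offset":[2,0,8.5],"roll":0,"grip":-1},
    {"offset":[2,0,8.5],"roll":0,"grip":0.3},
    {"offset":[2,0,8.5],"roll":0,"grip":1},
    {"offset":[2,0,8.5],"roll":0,"grip":1}
  ],
  "newtons": 70
}}

```text
clock: 29.25
tcp_pos: [0.6383, 0.1832, -0.0257]
eef_rot: [0.729, 0.684, 0.0, 0.0]
ft_force: [0.2, 0.3, -0.2]
opening: 0.0441
finger_force: 0.0
```

Emit:
{"api": "step_arm", "payload": {
  "commands": [
    {"offset":[0,0,0],"roll":0,"grip":1},
    {"offset":[0,0,0],"roll":0,"grip":1},
    {"offset":[0,0,0],"roll":0,"grip":1},
    {"offset":[0,0,0],"roll":0,"grip":1}
  ]
}}

```text
clock: 29.65
tcp_pos: [0.6383, 0.1832, -0.0256]
eef_rot: [0.729, 0.684, 0.0, 0.0]
ft_force: [-0.1, -0.2, 4.8]
opening: 0.0111
finger_force: 68.8
```

Emit:
{"api": "step_arm", "payload": {
  "commands": [
    {"offset":[0,0,-15],"roll":0,"grip":1},
    {"offset":[0,0,-50],"roll":0,"grip":1},
    {"offset":[0,0,-90],"roll":0,"grip":1},
    {"offset":[0,0,-125],"roll":0,"grip":1},
    {"offset":[0,0,-125],"roll":0,"grip":1}
  ]
}}

```text
clock: 30.15
tcp_pos: [0.641, 0.1838, 0.1051]
eef_rot: [0.729, 0.685, 0.003, 0.002]
ft_force: [0.7, 0.1, -3.0]
opening: 0.011
finger_force: 68.7
```

```bash
python3 -c "
from h import *
go(.4503,.2916,.1,7.35)"
```

```text
go [  95.6 -197.1    3.8] roll -0.191 yaw now -3.6
```

Emit:
{"api": "step_arm", "payload": {
  "commands": [
    {"offset":[19,-39,0],"roll":-0.04,"grip":1},
    {"offset":[38,-78,0],"roll":-0.08,"grip":1},
    {"offset":[57,-117,0],"roll":-0.12,"grip":1},
    {"offset":[76,-156,0],"roll":-0.16,"grip":1},
    {"offset":[95,-196,0],"roll":-0.191,"grip":1}
  ]
}}

```text
clock: 30.65
tcp_pos: [0.4466, 0.2907, 0.099]
eef_rot: [0.66, 0.751, -0.0, -0.0]
ft_force: [0.7, 1.5, -3.5]
opening: 0.0108
finger_force: 69.2
```

Emit:
{"api": "step_arm", "payload": {
  "commands": [
    {"offset":[0,0,0],"roll":0,"grip":1},
    {"offset":[0,0,0],"roll":0,"grip":1},
    {"offset":[0,0,0],"roll":0,"grip":1},
    {"offset":[0,0,0],"roll":0,"grip":1}
  ]
}}

```text
clock: 31.05
tcp_pos: [0.4494, 0.2899, 0.0991]
eef_rot: [0.661, 0.751, 0.0, 0.0]
ft_force: [0.4, 0.2, -2.9]
opening: 0.011
finger_force: 69.4
```

```bash
cat > plate.py <<'E'
from h import *
c=cam('wrist'); P=cloud(c)*1000; s=bot.get_state(); print(s['tcp_pos'],s['ft_force'])
zt=np.array(s['tcp_pos'])[2]*1000+36.5; xy=np.array([450.5,291.5])
m=((abs(P[...,2]-zt)<5)&(np.hypot(P[...,0]-xy[0],P[...,1]-xy[1])<115)&(P[...,1]>310)).astype(np.uint8); m=cv2.morphologyEx(m,cv2.MORPH_OPEN,np.ones((3,3)))
cs,hi=cv2.findContours(m,cv2.RETR_CCOMP,cv2.CHAIN_APPROX_NONE)
for k,h in zip(cs,hi[0]):
    if h[3]>=0 and cv2.contourArea(k)>100:
        W=cast(c,k[:,0],zt/1000)[:,:2]*1000; r=cv2.minAreaRect(W.astype(np.float32)); print('hole',np.round(r[0],1),np.round(r[1],1),round(r[2],1))
q=P[m>0]; a=np.polyfit(q[:,1],0*q[:,1],1); A=np.c_[q[:,:2]-xy,np.ones(len(q))]; print('plane',np.linalg.lstsq(A,q[:,2],rcond=None)[0].round(4))
k=max(cs,key=cv2.contourArea); W=cast(c,k[:,0],zt/1000)[:,:2]*1000; r=cv2.minAreaRect(W.astype(np.float32)); print('plate part',np.round(r[0],1),np.round(r[1],1),round(r[2],2))
go(.4503,.2916,.1,7.35)
E
python3 plate.py
```

```text
[0.44934203 0.28991926 0.09908233] [ 0.51396383  0.35599489 -3.24403559]
hole [443.2 339.9] [37.8 36.3] 7.3
hole [439.1 368.7] [13.5 13.6] 53.5
plane [-2.000000e-04  7.000000e-04  1.354809e+02]
plate part [442.1 344.5] [80.  79.1] 7.26
go [ 1.5  1.2 -0.9] roll -0.002 yaw now 7.26
```

Emit:
{"api": "step_arm", "payload": {
  "commands": [
    {"offset":[1.7,1.2,20],"roll":0,"grip":1},
    {"offset":[1.7,1.2,40],"roll":0,"grip":1},
    {"offset":[1.7,1.2,50],"roll":0,"grip":1},
    {"offset":[1.7,1.2,54],"roll":0,"grip":1},
    {"offset":[1.7,1.2,54],"roll":0,"grip":1}
  ]
}}

```text
clock: 31.6
tcp_pos: [0.4496, 0.292, 0.045]
eef_rot: [0.661, 0.751, -0.0, -0.0]
ft_force: [-0.3, 0.1, -2.2]
opening: 0.0114
finger_force: 69.3
```

```bash
python3 plate.py; python3 -c "
from h import *
c=cam('wrist'); P=cloud(c)*1000
m=(P[...,2]>50)&(P[...,2]<68)&(np.hypot(P[...,0]-440.5,P[...,1]-371)<7); q=P[m]; print('pin',len(q),q.mean(0).round(1))"
```

```text
[0.44990026 0.29220258 0.04551101] [ 0.0526162   0.49887158 -2.37768016]
hole [443.  341.7] [37.3 37. ] 8.0
hole [439.4 370.8] [13.7 14. ] 53.5
plane [-1.00000e-03  0.00000e+00  8.14349e+01]
plate part [442.5 345.4] [79.7 81.1] 7.29
go [ -0.6   0.3 -54.5] roll -0.001 yaw now 7.32
pin 376 [441.  370.6  58.3]
```

Emit:
{"api": "step_arm", "payload": {
  "commands": [
    {"offset":[-0.4,0.7,5],"roll":0,"grip":1},
    {"offset":[-0.4,0.7,10],"roll":0,"grip":1},
    {"offset":[-0.4,0.7,15],"roll":0,"grip":1},
    {"offset":[-0.4,0.7,20],"roll":0,"grip":1},
    {"offset":[-0.4,0.7,20],"roll":0,"grip":1}
  ]
}}

```text
clock: 32.2
tcp_pos: [0.4498, 0.2917, 0.0244]
eef_rot: [0.66, 0.751, -0.001, -0.0]
ft_force: [-0.4, 0.8, -3.3]
opening: 0.0114
finger_force: 69.3
```

Emit:
{"api": "step_arm", "payload": {
  "commands": [
    {"offset":[0,0,4],"roll":0,"grip":1},
    {"offset":[0,0,8],"roll":0,"grip":1},
    {"offset":[0,0,12],"roll":0,"grip":1},
    {"offset":[0,0,12],"roll":0,"grip":1}
  ]
}}

```text
clock: 32.6
tcp_pos: [0.45, 0.2918, 0.0126]
eef_rot: [0.66, 0.751, -0.0, -0.0]
ft_force: [0.5, -0.9, -2.7]
opening: 0.0113
finger_force: 69.3
```

```bash
python3 plate.py
```

```text
[0.45008611 0.29182976 0.01286565] [ 0.19358746 -0.33688796 -2.40834011]
hole [443.4 342. ] [37.2 38. ] 6.5
hole [439.6 370.6] [13.7 14. ] 53.6
plane [-1.40000e-03  4.00000e-04  4.90086e+01]
plate part [442.8 345.4] [79.9 80.8] 7.32
go [ -0.3   0.1 -87.1] roll -0.0 yaw now 7.34
```

Almost seated (plate top 49 mm). Press the last 1 mm, release and rise.

Emit:
{"api": "step_arm", "payload": {
  "commands": [
    {"offset":[0,0,1],"roll":0,"grip":1},
    {"offset":[0,0,1.5],"roll":0,"grip":1},
    {"offset":[0,0,1.5],"roll":0,"grip":1}
  ]
}}

```text
clock: 32.95
tcp_pos: [0.4503, 0.2919, 0.0117]
eef_rot: [0.66, 0.751, 0.0, 0.0]
ft_force: [-0.4, -0.8, -2.7]
opening: 0.0112
finger_force: 69.3
```

Emit:
{"api": "step_arm", "payload": {
  "commands": [
    {"offset":[0,0,0],"roll":0,"grip":-1},
    {"offset":[0,0,0],"roll":0,"grip":-1},
    {"offset":[0,0,0],"roll":0,"grip":-1},
    {"offset":[0,0,0],"roll":0,"grip":-1},
    {"offset":[0,0,0],"roll":0,"grip":-1}
  ]
}}

```text
clock: 33.45
tcp_pos: [0.4503, 0.2919, 0.0117]
eef_rot: [0.66, 0.751, 0.0, 0.0]
ft_force: [-0.6, -0.9, -0.1]
opening: 0.082
finger_force: 0.0
```

Emit:
{"api": "step_arm", "payload": {
  "commands": [
    {"offset":[0,0,-40],"roll":0,"grip":-1},
    {"offset":[0,0,-90],"roll":0,"grip":-1},
    {"offset":[0,0,-140],"roll":0,"grip":-1},
    {"offset":[0,0,-190],"roll":0,"grip":-1},
    {"offset":[0,0,-240],"roll":0,"grip":-1}
  ]
}}

```text
clock: 33.95
tcp_pos: [0.4498, 0.2917, 0.254]
eef_rot: [0.66, 0.751, 0.0, 0.0]
ft_force: [0.5, 1.2, -0.3]
opening: 0.0853
finger_force: 0.0
```

```bash
python3 - <<'E'
from h import *
c=cam('wrist'); P=cloud(c)*1000; handle(c,(450,292),78,92)
m=(P[...,2]>42)&(P[...,2]<54)&(np.hypot(P[...,0]-450,P[...,1]-292)<115); q=P[m]; print('plate',[np.round(a,1) for a in cv2.minAreaRect(q[:,:2].astype(np.float32))])
A=np.c_[q[:,:2]-[450,292],np.ones(len(q))]; print(np.linalg.lstsq(A,q[:,2],rcond=None)[0].round(4)); ringpos(); go(.3923,-.2096,.25,7.3)
E
```

```text
top feature [449.7 292.4  85.3] [450.  291.9] [12.  17.5] 7.4 231
plate [array([450.1, 290.9]), array([ 80.3, 190.1]), np.float64(7.3)]
[-3.0000e-04 -1.0000e-04  4.7954e+01]
ring [ 392.3 -209.4] 31.7 z 0.033
go [-491.  -124.4    5.4] roll 0.001 yaw now 7.34
```

Emit:
{"api": "step_arm", "payload": {
  "commands": [
    {"offset":[-43,-11,0],"roll":0,"grip":-1},
    {"offset":[-86,-22,0],"roll":0,"grip":-1},
    {"offset":[-129,-33,0],"roll":0,"grip":-1},
    {"offset":[-172,-44,0],"roll":0,"grip":-1},
    {"offset":[-215,-55,0],"roll":0,"grip":-1}
  ]
}}

```text
clock: 34.55
tcp_pos: [0.4224, 0.0701, 0.2515]
eef_rot: [0.66, 0.751, -0.0, -0.0]
ft_force: [0.4, -0.3, -0.6]
opening: 0.0859
finger_force: 0.0
```

Emit:
{"api": "step_arm", "payload": {
  "commands": [
    {"offset":[-43,-11,0],"roll":0,"grip":-1},
    {"offset":[-86,-22,0],"roll":0,"grip":-1},
    {"offset":[-129,-33,0],"roll":0,"grip":-1},
    {"offset":[-172,-44,0],"roll":0,"grip":-1},
    {"offset":[-215,-55,0],"roll":0,"grip":-1}
  ]
}}

```text
clock: 35.05
tcp_pos: [0.3953, -0.1503, 0.2516]
eef_rot: [0.66, 0.751, 0.0, 0.0]
ft_force: [1.9, 1.1, -0.4]
opening: 0.0858
finger_force: 0.0
```

Emit:
{"api": "step_arm", "payload": {
  "commands": [
    {"offset":[-43,-11,0],"roll":0,"grip":-1},
    {"offset":[-61,-14,20],"roll":0,"grip":-1},
    {"offset":[-61,-14,60],"roll":0,"grip":-1},
    {"offset":[-61,-14,100],"roll":0,"grip":-1},
    {"offset":[-61,-14,120],"roll":0,"grip":-1}
  ]
}}

```text
clock: 35.55
tcp_pos: [0.3884, -0.2101, 0.1289]
eef_rot: [0.661, 0.751, -0.0, -0.002]
ft_force: [0.2, -0.5, 0.4]
opening: 0.085
finger_force: 0.0
```

Emit:
{"api": "step_arm", "payload": {
  "commands": [
    {"offset":[0,0,0],"roll":0,"grip":-1},
    {"offset":[0,0,0],"roll":0,"grip":-1},
    {"offset":[0,0,0],"roll":0,"grip":-1}
  ]
}}

```text
clock: 35.85
tcp_pos: [0.3907, -0.2113, 0.1329]
eef_rot: [0.66, 0.751, 0.0, 0.001]
ft_force: [0.4, 0.3, -0.5]
opening: 0.0854
finger_force: 0.0
```

```bash
python3 - <<'E'
from h import *
ringpos('wrist',.029,(200,100,440,400)); go(.3925,-.2098,-.038,7.3)
E
```

```text
ring [ 392. -210.] 32.7 z 0.03
go [  1.6   1.7 170.9] roll 0.001 yaw now 7.34
```

Emit:
{"api": "step_arm", "payload": {
  "commands": [
    {"offset":[1.3,1.5,45],"roll":0,"grip":-1},
    {"offset":[1.3,1.5,90],"roll":0,"grip":-1},
    {"offset":[1.3,1.5,130],"roll":0,"grip":-1},
    {"offset":[1.3,1.5,150],"roll":0,"grip":-1},
    {"offset":[1.3,1.5,158],"roll":0,"grip":-1}
  ]
}}

```text
clock: 36.4
tcp_pos: [0.3913, -0.2094, -0.0273]
eef_rot: [0.66, 0.751, -0.0, -0.0]
ft_force: [0.4, 0.3, 1.6]
opening: 0.0853
finger_force: 0.0
```

Emit:
{"api": "step_arm", "payload": {
  "commands": [
    {"offset":[0,0,5],"roll":0,"grip":-1},
    {"offset":[0,0,8],"roll":0,"grip":-1},
    {"offset":[0,0,10],"roll":0,"grip":-1},
    {"offset":[0,0,10],"roll":0,"grip":-1}
  ]
}}

```text
clock: 36.8
tcp_pos: [0.3917, -0.2097, -0.0357]
eef_rot: [0.66, 0.751, 0.0, 0.001]
ft_force: [-0.7, 0.1, 0.1]
opening: 0.0853
finger_force: 0.0
```

Emit:
{"api": "step_arm", "payload": {
  "commands": [
    {"offset":[0,0,0],"roll":0,"grip":1},
    {"offset":[0,0,0],"roll":0,"grip":1},
    {"offset":[0,0,0],"roll":0,"grip":1},
    {"offset":[0,0,0],"roll":0,"grip":1},
    {"offset":[0,0,0],"roll":0,"grip":1}
  ],
  "newtons": 50
}}

```text
clock: 37.3
tcp_pos: [0.3918, -0.2098, -0.0354]
eef_rot: [0.661, 0.751, 0.0, 0.001]
ft_force: [-1.7, 1.2, 21.7]
opening: 0.0628
finger_force: 49.0
```

Emit:
{"api": "step_arm", "payload": {
  "commands": [
    {"offset":[0,0,-3],"roll":0,"grip":1},
    {"offset":[0,0,-10],"roll":0,"grip":1},
    {"offset":[0,0,-40],"roll":0,"grip":1},
    {"offset":[0,0,-80],"roll":0,"grip":1},
    {"offset":[0,0,-120],"roll":0,"grip":1}
  ]
}}

```text
clock: 37.8
tcp_pos: [0.3906, -0.2089, 0.0852]
eef_rot: [0.66, 0.751, -0.0, -0.001]
ft_force: [0.2, -0.6, -4.8]
opening: 0.0624
finger_force: 58.0
```

Emit:
{"api": "step_arm", "payload": {
  "commands": [
    {"offset":[0,0,-45],"roll":0,"grip":1},
    {"offset":[0,0,-90],"roll":0,"grip":1},
    {"offset":[0,0,-135],"roll":0,"grip":1},
    {"offset":[0,0,-180],"roll":0,"grip":1},
    {"offset":[0,0,-180],"roll":0,"grip":1}
  ]
}}

```text
clock: 38.3
tcp_pos: [0.3931, -0.2107, 0.2692]
eef_rot: [0.66, 0.751, 0.0, 0.004]
ft_force: [0.6, -0.2, -5.3]
opening: 0.0625
finger_force: 58.1
```

```bash
python3 - <<'E'
from h import *
c=cam('wrist'); P=cloud(c)*1000; s=bot.get_state(); print(s['tcp_pos'],s['ft_force'],s['finger_force'])
hsv=cv2.cvtColor(c['frame'],cv2.COLOR_RGB2HSV); q=P[(cv2.inRange(hsv,(0,120,60),(10,255,255))>0)]; t=s['tcp_pos']*1000
q=q[(np.hypot(q[:,0]-t[0],q[:,1]-t[1])<45)&(q[:,2]>t[2]+58)&(q[:,2]<t[2]+78)]; A=np.c_[q[:,:2]-t[:2],np.ones(len(q))]; print(len(q),q.mean(0)-t,np.linalg.lstsq(A,q[:,2]-t[2],rcond=None)[0].round(3), q.min(0)-t,q.max(0)-t)
go(.450,.2918,.26,7.35)
E
```

```text
[ 0.39203218 -0.2099524   0.26615774] [-0.02336585  0.35232102 -6.11425068] 58.04269250482321
15384 [5.12825075e-02 2.72814181e-01 6.64422148e+01] [ 4.0000e-03 -0.0000e+00  6.6442e+01] [-31.17577412 -33.46517016  58.00386776] [32.81059659 30.10598595 76.92726314]
go [490.3 121.6   4.9] roll -0.0 yaw now 7.34
```

Emit:
{"api": "step_arm", "payload": {
  "commands": [
    {"offset":[40,10,0],"roll":0,"grip":1},
    {"offset":[80,20,0],"roll":0,"grip":1},
    {"offset":[120,30,0],"roll":0,"grip":1},
    {"offset":[160,40,0],"roll":0,"grip":1},
    {"offset":[200,50,0],"roll":0,"grip":1}
  ]
}}

```text
clock: 38.85
tcp_pos: [0.4139, -0.0029, 0.2622]
eef_rot: [0.661, 0.751, -0.001, -0.001]
ft_force: [1.7, -0.1, -4.6]
opening: 0.0624
finger_force: 58.0
```

Emit:
{"api": "step_arm", "payload": {
  "commands": [
    {"offset":[40,10,0],"roll":0,"grip":1},
    {"offset":[80,20,0],"roll":0,"grip":1},
    {"offset":[120,30,0],"roll":0,"grip":1},
    {"offset":[160,40,0],"roll":0,"grip":1},
    {"offset":[200,50,0],"roll":0,"grip":1}
  ]
}}

```text
clock: 39.35
tcp_pos: [0.438, 0.2015, 0.262]
eef_rot: [0.66, 0.751, -0.001, -0.001]
ft_force: [1.3, 0.3, -3.6]
opening: 0.0626
finger_force: 58.0
```

Emit:
{"api": "step_arm", "payload": {
  "commands": [
    {"offset":[40,10,0],"roll":0,"grip":1},
    {"offset":[80,20,0],"roll":0,"grip":1},
    {"offset":[91,21,0],"roll":0,"grip":1},
    {"offset":[91,21,40],"roll":0,"grip":1},
    {"offset":[91,21,80],"roll":0,"grip":1}
  ]
}}

```text
clock: 39.85
tcp_pos: [0.4479, 0.293, 0.1818]
eef_rot: [0.66, 0.751, -0.0, 0.0]
ft_force: [0.2, -0.5, -5.0]
opening: 0.0625
finger_force: 58.0
```

Emit:
{"api": "step_arm", "payload": {
  "commands": [
    {"offset":[0,0,40],"roll":0,"grip":1},
    {"offset":[0,0,70],"roll":0,"grip":1},
    {"offset":[0,0,90],"roll":0,"grip":1},
    {"offset":[0,0,90],"roll":0,"grip":1},
    {"offset":[0,0,90],"roll":0,"grip":1}
  ]
}}

```text
clock: 40.35
tcp_pos: [0.448, 0.2925, 0.0934]
eef_rot: [0.661, 0.751, -0.001, -0.0]
ft_force: [-0.5, -0.6, -3.1]
opening: 0.0622
finger_force: 58.0
```

```bash
python3 - <<'E'
from h import *
c=cam('wrist'); P=cloud(c)*1000; s=bot.get_state(); print(s['tcp_pos'],s['ft_force'],s['finger_force'])
m=(P[...,2]>42)&(P[...,2]<54)&(np.hypot(P[...,0]-450,P[...,1]-292)<115)&(P[...,1]>325); print('plate part',[np.round(a,1) for a in cv2.minAreaRect(P[m][:,:2].astype(np.float32))],np.median(P[m][:,2]))
go(.450,.2928,.01,7.35)
E
```

```text
[0.44869487 0.2928669  0.09415573] [-0.50908466 -0.58823415 -3.63796937] 57.98391278833151
plate part [array([442.1, 353. ]), array([80.2, 66.3]), np.float64(7.3)] 47.92123211640725
go [-0.2  1.3 84.2] roll -0.0 yaw now 7.32
```

Emit:
{"api": "step_arm", "payload": {
  "commands": [
    {"offset":[0,1,30],"roll":0,"grip":1},
    {"offset":[0,1,50],"roll":0,"grip":1},
    {"offset":[0,1,70],"roll":0,"grip":1},
    {"offset":[0,1,79],"roll":0,"grip":1},
    {"offset":[0,1,79],"roll":0,"grip":1}
  ]
}}

```text
clock: 40.9
tcp_pos: [0.4496, 0.2931, 0.0147]
eef_rot: [0.66, 0.751, -0.0, -0.0]
ft_force: [0.3, 0.2, -4.7]
opening: 0.0626
finger_force: 57.9
```

Emit:
{"api": "step_arm", "payload": {
  "commands": [
    {"offset":[0,0,2],"roll":0,"grip":1},
    {"offset":[0,0,4],"roll":0,"grip":1},
    {"offset":[0,0,5],"roll":0,"grip":1},
    {"offset":[0,0,5],"roll":0,"grip":1}
  ]
}}

```text
clock: 41.3
tcp_pos: [0.4498, 0.2932, 0.01]
eef_rot: [0.66, 0.751, 0.0, 0.0]
ft_force: [-0.2, -0.1, -3.9]
opening: 0.0625
finger_force: 58.0
```

Emit:
{"api": "step_arm", "payload": {
  "commands": [
    {"offset":[0,0,1],"roll":0,"grip":1},
    {"offset":[0,0,1.5],"roll":0,"grip":1},
    {"offset":[0,0,1.5],"roll":0,"grip":1}
  ]
}}

```text
clock: 41.6
tcp_pos: [0.4499, 0.2933, 0.0097]
eef_rot: [0.66, 0.751, 0.001, 0.0]
ft_force: [-6.2, -3.7, 25.6]
opening: 0.0626
finger_force: 61.0
```

Contact. Release and rise.

Emit:
{"api": "step_arm", "payload": {
  "commands": [
    {"offset":[0,0,0],"roll":0,"grip":-1},
    {"offset":[0,0,0],"roll":0,"grip":-1},
    {"offset":[0,0,0],"roll":0,"grip":-1},
    {"offset":[0,0,0],"roll":0,"grip":-1},
    {"offset":[0,0,0],"roll":0,"grip":-1}
  ]
}}

```text
clock: 42.1
tcp_pos: [0.4496, 0.2931, 0.0081]
eef_rot: [0.66, 0.751, -0.0, -0.0]
ft_force: [-0.1, 0.2, 0.7]
opening: 0.0856
finger_force: 0.0
```

Emit:
{"api": "step_arm", "payload": {
  "commands": [
    {"offset":[0,0,-20],"roll":0,"grip":-1},
    {"offset":[0,0,-60],"roll":0,"grip":-1},
    {"offset":[0,0,-110],"roll":0,"grip":-1},
    {"offset":[0,0,-160],"roll":0,"grip":-1},
    {"offset":[0,0,-200],"roll":0,"grip":-1}
  ]
}}

```text
clock: 42.6
tcp_pos: [0.4498, 0.2932, 0.2111]
eef_rot: [0.66, 0.751, 0.001, 0.0]
ft_force: [0.3, -0.6, -0.3]
opening: 0.0853
finger_force: 0.0
```

Emit:
{"api": "step_arm", "payload": {
  "commands": [
    {"offset":[0,0,-20],"roll":0,"grip":-1},
    {"offset":[0,0,-20],"roll":0,"grip":-1},
    {"offset":[0,0,-20],"roll":0,"grip":-1}
  ]
}}

```text
clock: 42.9
tcp_pos: [0.4495, 0.2931, 0.228]
eef_rot: [0.66, 0.751, 0.0, 0.0]
ft_force: [0.0, 0.5, -0.4]
opening: 0.0853
finger_force: 0.0
```

```bash
python3 - <<'E'
from h import *
c=cam('wrist','w9'); P=cloud(c)*1000; handle(c,(450,292),80,92)
hsv=cv2.cvtColor(c['frame'],cv2.COLOR_RGB2HSV); k=(cv2.inRange(hsv,(0,120,60),(10,255,255))>0)
q=P[k&(P[...,2]>70)&(P[...,2]<80)&(np.hypot(P[...,0]-450,P[...,1]-292)<45)]; A=np.c_[q[:,:2]-[450,292],np.ones(len(q))]
print('ring',[np.round(a,1) for a in cv2.minEnclosingCircle(q[:,:2].astype(np.float32))],np.linalg.lstsq(A,q[:,2],rcond=None)[0].round(4))
m=(P[...,2]>42)&(P[...,2]<54)&(np.hypot(P[...,0]-450,P[...,1]-292)<115); q=P[m]; A=np.c_[q[:,:2]-[450,292],np.ones(len(q))]; print('plate',[np.round(a,1) for a in cv2.minAreaRect(q[:,:2].astype(np.float32))],np.linalg.lstsq(A,q[:,2],rcond=None)[0].round(4))
c=cam('top'); P=cloud(c)*1000; m=(P[...,2]>24)&(np.hypot(P[...,0]-388,P[...,1]+334)<30); print('bush',P[m].mean(0).round(1))
s=bot.get_state(); print(s['qvel'].round(3),s['ft_force'])
E
```

```text
top feature [449.8 292.3  85.6] [449.8 292.2] [11.2 17. ] 7.4 245
ring [array([449.7, 291.8]), np.float64(31.6)] [ 4.00000e-04 -1.70000e-03  7.38828e+01]
plate [array([450. , 291.4]), array([ 80.3, 190.2]), np.float64(7.3)] [5.00000e-04 5.00000e-04 4.79749e+01]
bush [ 387.2 -330.1   33.3]
[-0.001  0.007  0.002 -0.002  0.002  0.   ] [-0.17227567  0.76583325 -0.36249935]
```

View pics/w9.png

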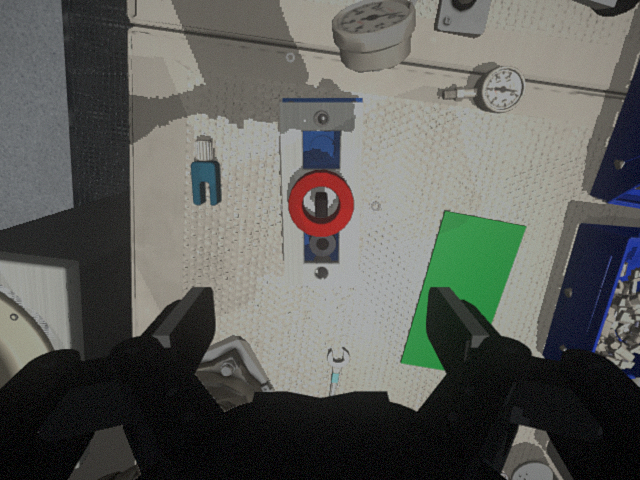

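The final view shows the cover seated on both pins (321,117) and (321,272), the ring flat round the handle at (321,203), the steel bush in its nest (322,244), and the brass nest empty.

```bash
python3 -c "
from bench import bot
print(bot.sign_off())"
```

```text
the job is handed in; nothing more can be done
None
```

The job is handed in with no verdict returned: by camera the brass bush stands in the tray, the steel bush is in its nest, the cover is level on both pins and the ring lies flat round its handle. My first grasp caught the handle instead of the ring, lifting cover and ring about 30 mm before I set them back down.

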